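# Clamp a jar in the bench jar vise with its star wheel

## Task

Stand the tall slim jar of red preserve upright on the bed of the jar vise, between the V block and the open jaw, and let go of it. Then wind the five-spoked star wheel clockwise, spoke after spoke, until the jaw holds the jar firmly in the V. It is glass: tighten by feel and do not overdo it, let the wheel alone drive the jaw, and leave the other things on the bench where they are.

Things in the scene. Friction and masses are not known exactly. Their poses are not given: they have to be found in the camera images.
- jar: The jar to clamp: upright straight-sided jar of dark red preserve, 62 mm diameter, 115 mm tall, with a steel screw band (58 mm diameter) as its top 17 mm; about 0.4 kg. The only jar of this size standing free on the bench. Origin: centre of its underside; z up.
- vise: Jar vise, fixed to the bench: dark steel bed plate 110 x 410 mm, 15 mm thick. Origin: at bench height on the bed's centre line, under the nominal centre of a jar in the V. Its +y points along the bed from the wheel towards the V, z up. A grey gear housing (100 x 100 mm, top 77 mm above the bench) stands at y = -185 to -285 mm and carries the star wheel.
- seat (a point): On the bed top (15 mm above the bench) above the vise's origin, axes as the vise's. Nominal place of the jar's underside; the V block is set by hand, so a 62 mm jar in the V has its centre at x = 0, y = -8 to +8 mm: only feel tells. V: two upright aluminium faces at 45 degrees, 96 mm mouth towards -y, tops 57 mm above the bench. The jaw will slide a jar set down short of the V into it.
- jaw: Sliding jaw, dark steel block 80 mm wide, 35 mm deep, top 57 mm above the bench, with a rubber pad; a rack from the wheel drives it along the vise's +y, 20 mm per radian of clockwise turn. Origin: bench height, on the bed's centre line, under the pad's face; axes as the vise's. It meets the jar 31 mm short of the jar's centre. It stays where it is left.
- pad (a point): Centre of the jaw's rubber pad face (64 x 38 mm), 36 mm above the bench. Once the jar is against both the V and the pad, each newton of grip takes only about 0.15 mm more jaw travel (sliding the jar short of the V takes 1 to 4 N). Firmly held means a grip of 12 N or more; over 36 N the glass is taken to be cracked, so aim near 22 N.
- hub (a point): Centre of the star wheel on its vertical axis (235 mm from the vise's origin along the vise's -y), 115 mm above the bench, mid-height of the spokes. x axis along one spoke, the other four every 72 degrees, z up. Hub 48 mm across, top 131 mm above the bench. Between spokes it is free from above down to the housing (77 mm) and jaw (57 mm). Clockwise from above closes the jaw; 1.7 to 3.5 radians needed.
- spoke (a point): On the axis of one spoke (the one along the hub's x), 80 mm from the wheel's axis. Spokes: level steel bars 14 mm thick, black ball ends (24 mm) reach 116 mm out. The free wheel turns against a steady friction torque of 0.8 N m (10 N pushed squarely here); each newton of grip on the jar adds 0.02 N m (0.25 N here): at a grip of 22 N the push is about 1.55 times that of the free wheel.
- squat_jar: Bystander, to be left alone: squat jar, 84 mm wide, 70 mm tall. Origin: centre of its underside.
- big_jar: Bystander, to be left alone: large dark jar, 92 mm wide, 165 mm tall. Origin: centre of its underside.
- small_jar: Bystander, to be left alone: little jar, 54 mm wide, 62 mm tall. Origin: centre of its underside.
- band: Bystander, to be left alone: steel screw band (ring), 74 mm wide, 17 mm tall. Origin: centre of its underside.
- spoon: Bystander, to be left alone: wooden spoon lying flat, 240 mm long. Origin: near its middle.
- pot: Bystander, to be left alone: white bowl, 110 mm wide, 55 mm tall. Origin: centre of its underside.
- can: Bystander, to be left alone: tin can, 68 mm wide, 100 mm tall. Origin: centre of its underside.

How it is judged:
By the outcome, as a careful person would: the job done as asked, in the order asked, and still so for the second after the job is handed in, with the robot touching nothing.
It also fails if it takes over 72 s, if anything falls off the work surface, if the arm or the gripper's body presses on something with over 40 N, if the wrist force passes 120 N, or if a joint passes its speed limit or range.

## Robot

A 7-joint arm with a two-finger parallel gripper is mounted at the origin on the work surface. World frame = base frame: x ahead of the robot, y to its left, z up, the work surface at z = 0. Lengths are in m, angles in rad, forces in N, time in s.
With the tool pointing down it reaches from about 0.35 to 0.9 m from the base axis. Payload 8.1 kg.
Tool frame: the origin (TCP) lies at the centre of the arm's flange, where the gripper is bolted on; the fingertips stand 178 mm ahead of it and the grasp point (between the pads) lies 159 mm ahead of it; z points along the fingers, y is the direction in which the jaws open and shut (so a half turn about z gives the same grasp; the last joint's range is limited). The gripper opens to 92 mm and grips with 3 to 60 N. Pads are 19 mm wide; open, the fingers measure 130 mm over their backs; the gripper's body (75 mm by 190 mm) begins 47 mm behind the grasp point.
Start: joints at [1.148, 0.434, 0.025, 1.573, -0.012, 1.134, -0.075], TCP at [0.196, -0.593, 0.405] pointing down, gripper open.
Joint ranges: [-2.62, 2.62], [-0.44, 2.09], [-1.27, 1.32], [0.08, 2.57], [-1.32, 4.46], [0.12, 2], [-2.74, 2.74]. Speed limits (rad/s): [2.22, 2.22, 3.01, 3.01, 3.14, 3.14, 3.14].

## Interface

Orientations are given as a rotation vector (axis times angle).
In Python, from cell import arm gives the robot as it stands. The module is installed in compiled form; this text tells all that it offers.
- The arm moves only by the tool move_arm, never from a script. Its argument "steps" is a list of rows, each a list of 4 numbers: the shift along the tool's x, y, z in mm, then the turn about the tool's z in rad. In form: [[x, y, z, twist], ...]. A call has 1 to 20 rows; each row is the pose to reach, as a shift and turn from the pose commanded when the call began, along the tool's axes at that moment; what a row does not reach only later rows make up. A row lasts 1/8 s, in which the tool goes at most 62.5 mm and 10.7 degrees, less where a joint would pass 70% of its speed; a pose out of reach is approached as far as the arm can. A call with a gripper value outside its range is refused whole. "grip" is the finger opening in mm, from 0 to 91.8, set as the call begins (left out, the last holds). The fingers move at their own pace and stop on an object; "grip_force" is the grip in N (left out, the last holds). Time passes only in rows, so rows that repeat a pose let the fingers close. It gives the time, the measured TCP pose, the force and the opening at its end, in the units of the state.
- arm.observe(): the state, without advancing time (a new reading comes with each control period).
- arm.get_image(name): name is "scene" or "top" or "wrist"; returns the picture (420x560x3 uint8, red, green, blue); there is no depth.
- arm.camera_info(name): a dict with "mtx" (3x3 intrinsics, pixels), "pose" (4x4, takes a point from camera to world coordinates); the wrist camera has in their place "T_tool_cam" (4x4, takes a point from camera to tool coordinates, whose origin is the TCP and whose axes are the flange's). Camera axes: x right, y down, z forward; pixel columns grow to the right and rows downward; lengths in m; the calibration is good to about 2 mm. A picture is of the moment at which its call begins: read the wrist's pose just before it. camera_info takes no time and is no camera call.
- arm.sign_off(): hands the job in, once; it reports no verdict.
The state is a dict: "clock": time; "joints": joint angles; "dq": joint speeds; "joint_efforts": joint torques, N m; "position": TCP position; "ee_rot": TCP orientation; "force": force on the tool from outside, world axes, zero at the start; "ft_torque": the same for the moment, N m; "width": opening from 0.0 (shut) to 1.0 (fully open).
Only numpy, scipy, OpenCV 4.12 (cv2) and the standard library are available. Lean on these libraries where they do the work, as an engineer would, in place of code of your own. Each camera call takes 0.05 s, during which the arm holds its last target.

## Working session

There is one attempt and no reset: what is moved stays moved. The work goes in short steps, Python scripts to look and compute and a tool call to move; the robot and the scene stay as the last step left them, time stands still between calls to the robot, and variables do not carry over. Pictures are saved under pics/ and viewed, and the job is handed in when it is done.

Besides the shell and the picture viewer there is one more tool, called after ">>>" in YAML: its name, and indented under it one key for each argument. move_arm: Moves the arm, as the interface text tells. Its arguments: {"type":"object","properties":{"steps":{"type":"array"},"grip":{"type":"number"},"grip_force":{"type":"number"}},"required":["steps"]}

```bash
mkdir -p pics; python3 - <<'E'
from cell import arm
import cv2,numpy as np
s=arm.observe();print(s)
for n in("scene","top","wrist"):
    cv2.imwrite(f"pics/{n}0.png",arm.get_image(n)[:,:,::-1]); i=arm.camera_info(n); print(n,{k:np.round(v,4).tolist() if not isinstance(v,str) else v for k,v in i.items()})
E
```

```text
{'clock': 0.0, 'joints': array([ 1.14841434,  0.43522631,  0.02494817,  1.57411365, -0.01161623,
        1.13398721, -0.07507304]), 'dq': array([ 0.00159316, -0.00041326,  0.00098033,  0.00091273,  0.00042644,
        0.00125449, -0.00130668]), 'joint_efforts': array([ 9.55086871e-04, -6.67854381e+01,  9.85185094e-01, -3.14459503e+01,
       -6.06502709e-02,  4.31881472e-02,  2.07177004e-04]), 'position': array([ 0.19638409, -0.5930951 ,  0.40393598]), 'ee_rot': array([-3.10000110e+00, -4.99886219e-01,  5.80941617e-04]), 'force': array([-0.56345033,  0.20449984,  0.25515236]), 'ft_torque': array([-0.06337581, -0.01812016,  0.02356797]), 'width': 0.997569253839358}
scene {'mtx': [[461.1077, 0.0, 282.1002], [0.0, 461.1077, 207.5204], [0.0, 0.0, 1.0]], 'pose': [[0.8968, 0.222, -0.3828, 0.9557], [0.4418, -0.497, 0.7468, -0.8217], [-0.0245, -0.8389, -0.5438, 0.6956], [0.0, 0.0, 0.0, 1.0]]}
top {'mtx': [[441.9795, 0.0, 281.2649], [0.0, 441.9795, 209.9395], [0.0, 0.0, 1.0]], 'pose': [[0.0012, -0.9763, 0.2163, 0.2849], [-1.0, 0.0002, 0.0063, -0.0124], [-0.0062, -0.2163, -0.9763, 1.1745], [0.0, 0.0, 0.0, 1.0]]}
wrist {'mtx': [[309.9343, 0.0, 277.1635], [0.0, 309.9343, 210.0892], [0.0, 0.0, 1.0]], 'T_tool_cam': [[0.0008, -0.9533, -0.3021, 0.0819], [1.0, 0.0006, 0.0005, 0.0004], [-0.0003, -0.3021, 0.9533, 0.0205], [0.0, 0.0, 0.0, 1.0]]}
```

View pics/scene0.png

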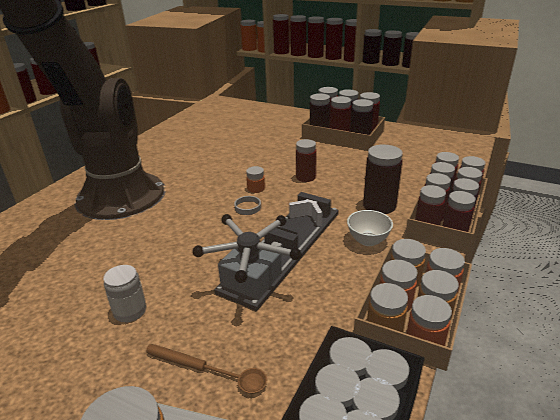

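View pics/top0.png

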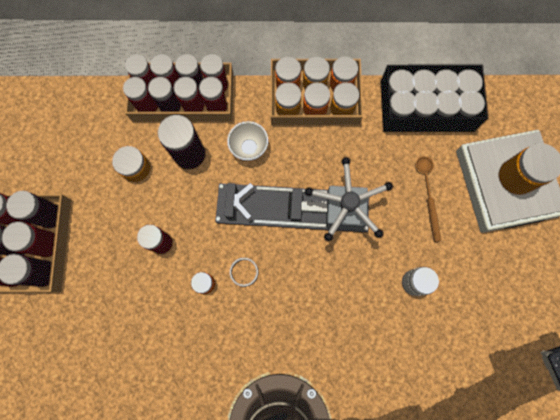

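View pics/wrist0.png

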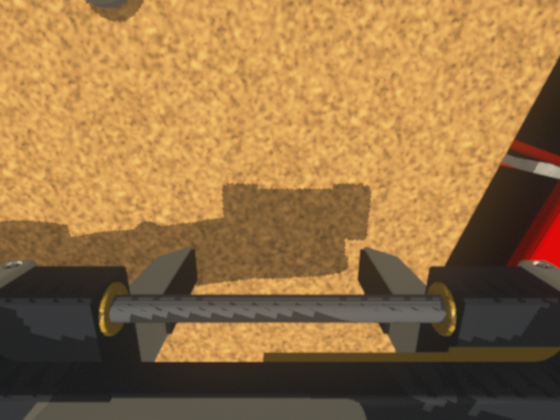

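The jar's lid is at about (152,238) in the top view. The vise runs from (217,203) to (375,215), with the hub near (350,201). I'll enlarge these areas.

```bash
python3 - <<'E'
import cv2
t=cv2.imread("pics/top0.png")
cv2.imwrite("pics/c1.png",cv2.resize(t[140:260,200:400],None,fx=4,fy=4,interpolation=cv2.INTER_CUBIC))
cv2.imwrite("pics/c2.png",cv2.resize(t[140:270,100:240],None,fx=4,fy=4,interpolation=cv2.INTER_CUBIC))
t=cv2.imread("pics/scene0.png")
cv2.imwrite("pics/c3.png",cv2.resize(t[130:310,190:350],None,fx=3.3,fy=3.3,interpolation=cv2.INTER_CUBIC))
E
```

```text
(no output)
```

View pics/c1.png

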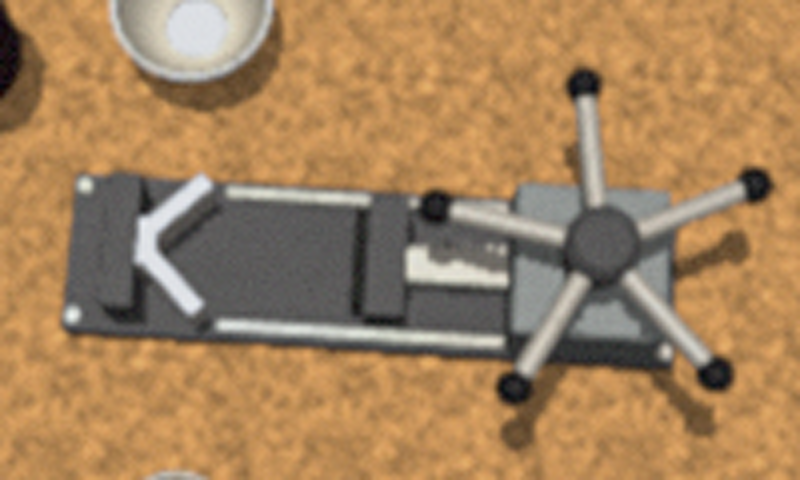

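View pics/c2.png

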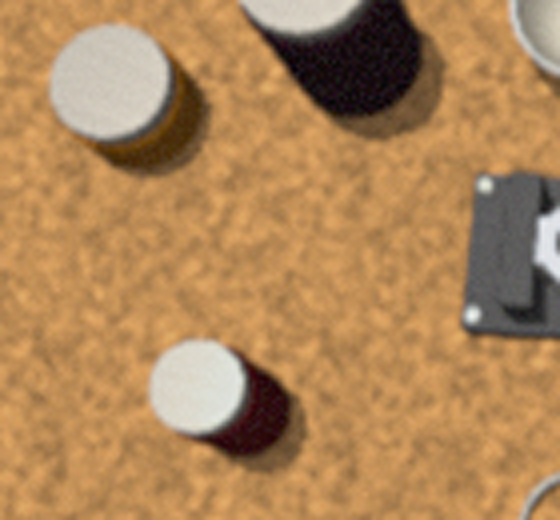

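View pics/c3.png

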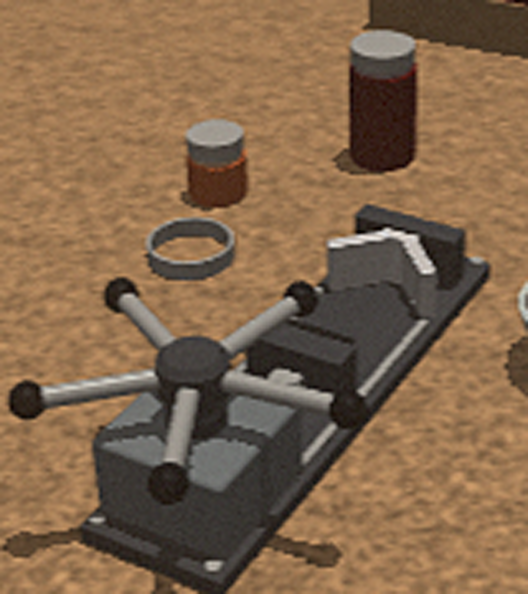

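```bash
cat > h.py <<'E'
from cell import arm
import numpy as np
from scipy.spatial.transform import Rotation as R
def ray(name,uv,z):
    i=arm.camera_info(name);K=np.array(i["mtx"]);P=np.array(i["pose"])
    d=P[:3,:3]@np.linalg.inv(K)@[uv[0],uv[1],1];o=P[:3,3]
    return o+d*(z-o[2])/d[2]
def cr(x,y,f,ox,oy): return ((x+.5)/f-.5+ox,(y+.5)/f-.5+oy)
def proj(name,p):
    i=arm.camera_info(name);K=np.array(i["mtx"]);P=np.array(i["pose"])
    q=K@(P[:3,:3].T@(np.array(p)-P[:3,3]));return q[:2]/q[2]
E
python3 - <<'E'
from h import *
f=lambda x,y,z:ray("top",cr(x,y,4,200,140),z)
hub=f(601,242,.131);print("hub",hub)
for p in[(435,207),(584,83),(755,184),(715,373),(515,386)]:
    b=f(*p,.115);d=b-hub;print("ball",b.round(4),np.hypot(*d[:2]).round(4),np.degrees(np.arctan2(d[1],d[0])).round(1))
for p in[(80,177),(66,330),(672,367)]:print("bed",f(*p,.015).round(4))
for p in[(375,197),(408,197),(405,320),(362,320)]:print("jaw",f(*p,.057).round(4))
for p in[(140,240),(158,242),(208,180),(197,313)]:print("V",f(*p,.057).round(4))
print("jar",ray("top",cr(199,387,4,100,140),.115))
s=lambda x,y,z:ray("scene",cr(x,y,3.3,190,130),z)
print("jar scene",s(382,46,.115),"hub scene",s(193,357,.131))
for n,p in dict(squat=(108,82,.07),).items():print(n,ray("top",cr(p[0],p[1],4,100,140),p[2]))
print("small",ray("top",(202,283),.062),"big",ray("top",(177,132),.165),"pot",ray("top",(248,140),.055),"band",ray("top",(244,272),.017),"can",ray("top",(425,281),.1))
E
```

```text
hub [ 0.54053076 -0.17221143  0.131     ]
ball [ 0.5668 -0.0727  0.115 ] 0.1029 75.2
ball [ 0.6474 -0.1673  0.115 ] 0.107 2.6
ball [ 0.5815 -0.2713  0.115 ] 0.1072 -67.6
ball [ 0.4627 -0.241   0.115 ] 0.1039 -138.5
ball [ 0.4547 -0.1197  0.115 ] 0.1006 148.6
bed [0.6147 0.1631 0.015 ]
bed [0.5085 0.1692 0.015 ]
bed [ 0.4835 -0.2343  0.015 ]
jaw [ 0.589  -0.0368  0.057 ]
jaw [ 0.589  -0.0584  0.057 ]
jaw [ 0.507  -0.0557  0.057 ]
jaw [ 0.507  -0.0281  0.057 ]
V [0.5601 0.1163 0.057 ]
V [0.5588 0.1046 0.057 ]
V [0.6006 0.0727 0.057 ]
V [0.5116 0.0784 0.057 ]
jar [0.45404206 0.31455938 0.115     ]
jar scene [0.45699942 0.31329943 0.115     ] hub scene [ 0.54510821 -0.17720189  0.131     ]
squat [0.66401622 0.40177147 0.07      ]
small [0.34517889 0.1919181  0.062     ] big [0.70333769 0.24857943 0.165     ] pot [0.72572009 0.08453017 0.055     ] band [0.37599379 0.09187405 0.017     ] can [ 0.34830227 -0.3505835   0.1       ]
```

```bash
cat >> h.py <<'E'
import json,os
HUB=np.array([.543,-.175]);VO=np.array([.556,.060]);VY=np.array([.0616,.998]);
def cmd(): return json.load(open("cmd.json")) if os.path.exists("cmd.json") else [.1963,-.593,.405,np.radians(18.32)]
def row(x,y,z,yaw,c=None):   # world target -> row
    c=c or cmd();d=np.array([x,y,z])-c[:3];cs,sn=np.cos(c[3]),np.sin(c[3])
    return [round(1000*(cs*d[0]+sn*d[1]),0),round(1000*(sn*d[0]-cs*d[1]),0),round(-1000*d[2],0),round(-(yaw-c[3]),2)]
def did(r):  # record commanded after last row r
    c=cmd();cs,sn=np.cos(c[3]),np.sin(c[3]);x,y,z=np.array(r[:3])/1000
    n=[c[0]+cs*x+sn*y,c[1]+sn*x-cs*y,c[2]-z,c[3]-r[3]];json.dump(n,open("cmd.json","w"));
    s=arm.observe();Rm=R.from_rotvec(s["ee_rot"]).as_matrix()
    print("cmd",np.round(n,4),"meas",s["position"].round(4),"yaw",np.arctan2(Rm[1,0],Rm[0,0]).round(4),"down",Rm[:,2].round(3),"t",s["clock"],"F",s["force"].round(2),"w",s["width"].round(3))
E
python3 - <<'E'
from h import *
y=cmd()[3]
for p in[(.45,-.1,.405,y),(.4555,.314,.405,y),(.4555,.314,.30,y)]:print(row(*p))
E
```

```text
[np.float64(396.0), np.float64(-388.0), np.float64(-0.0), np.float64(-0.0)]
[np.float64(531.0), np.float64(-780.0), np.float64(-0.0), np.float64(-0.0)]
[np.float64(531.0), np.float64(-780.0), np.float64(105.0), np.float64(-0.0)]
```

>>> move_arm:
  steps:
    - [396,-388,0,0]
    - [396,-388,0,0]
    - [396,-388,0,0]
    - [396,-388,0,0]
    - [396,-388,0,0]
    - [396,-388,0,0]
    - [396,-388,0,0]
    - [396,-388,0,0]
    - [396,-388,0,0]
    - [531,-780,0,0]
    - [531,-780,0,0]
    - [531,-780,0,0]
    - [531,-780,0,0]
    - [531,-780,0,0]
    - [531,-780,0,0]
    - [531,-780,0,0]
    - [531,-780,0,0]
    - [531,-780,0,0]
    - [531,-780,0,0]
  grip: 91.8

```text
clock: 2.52
position: [0.4558, 0.3126, 0.4046]
ee_rot: [3.101, 0.497, -0.0]
force: [-0.1, -0.5, -0.5]
width: 1.001
```

```bash
python3 - <<'E'
from h import *
import cv2
did([531,-780,0,0])
s=arm.observe();cv2.imwrite("pics/w1.png",arm.get_image("wrist")[:,:,::-1])
i=arm.camera_info("wrist");T=np.eye(4);T[:3,:3]=R.from_rotvec(s["ee_rot"]).as_matrix();T[:3,3]=s["position"]
P=T@np.array(i["T_tool_cam"]);K=np.array(i["mtx"])
for p in[(.4555,.314,.115),(.4555,.314,0)]:
    q=K@(P[:3,:3].T@(np.array(p)-P[:3,3]));print(q[:2]/q[2])
E
```

```text
Traceback (most recent call last):
  File "h.py", line 22, in did
    print("cmd",np.round(n,4),"meas",s["position"].round(4),"yaw",np.arctan2(Rm[1,0],Rm[0,0]).round(4),"down",Rm[:,2].round(3),"t",s["clock"],"F",s["force"].round(2),"w",s["width"].round(3))
                                                                                                                                                                          ^^^^^^^^^^^^^^^^
AttributeError: 'float' object has no attribute 'round'
```

```bash
sed -i 's/s\["width"\].round(3)/round(s["width"],3)/' h.py; cat >> h.py <<'E'
import cv2
def wrist(fn):
    s=arm.observe();im=arm.get_image("wrist");cv2.imwrite(fn,im[:,:,::-1])
    i=arm.camera_info("wrist");T=np.eye(4);T[:3,:3]=R.from_rotvec(s["ee_rot"]).as_matrix();T[:3,3]=s["position"]
    return np.array(i["mtx"]),T@np.array(i["T_tool_cam"])
def wray(K,P,uv,z):
    d=P[:3,:3]@np.linalg.inv(K)@[uv[0],uv[1],1];o=P[:3,3];return o+d*(z-o[2])/d[2]
def wproj(K,P,p):
    q=K@(P[:3,:3].T@(np.array(p)-P[:3,3]));return q[:2]/q[2]
E
python3 - <<'E'
from h import *
print(cmd())
did([0,0,0,0])
K,P=wrist("pics/w1.png");np.savez("w1.npz",K=K,P=P)
for p in[(.4555,.314,.115),(.4555,.314,0)]:print(wproj(K,P,p))
E
```

```text
[0.45521409607011865, 0.3143723000269478, 0.405, 0.31974431896536115]
cmd [0.4552 0.3144 0.405  0.3197] meas [0.4558 0.3126 0.4046] yaw 0.3177 down [ 0.    -0.001 -1.   ] t 2.525 F [-0.11 -0.46 -0.51] w 1.001
[274.65939205 206.36191576]
[275.24097107 179.84188764]
```

View pics/w1.png

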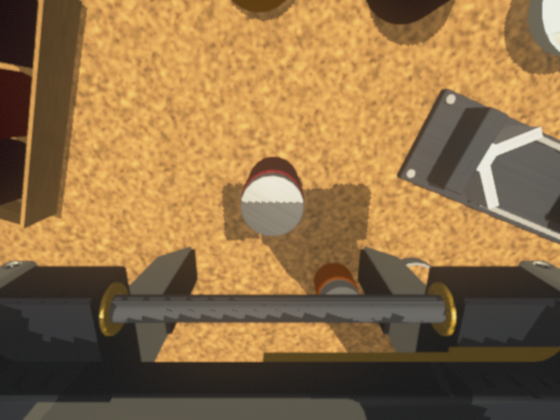

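>>> move_arm:
  steps:
    - [0,-2,50,0]
    - [0,-2,100,0]
    - [0,-2,135,0]
    - [0,-2,155,0]
    - [0,-2,165,0]
    - [0,-2,165,0]
    - [0,-2,165,0]

```text
clock: 3.45
position: [0.4552, 0.3161, 0.2407]
ee_rot: [-3.101, -0.499, -0.002]
force: [1.0, 0.3, -0.8]
width: 1.003
```

```bash
python3 - <<'E'
from h import *
did([0,-2,165,0])
K,P=wrist("pics/w2.png")
E
```

```text
cmd [0.4546 0.3163 0.24   0.3197] meas [0.4552 0.3161 0.2407] yaw 0.3194 down [ 0.001  0.001 -1.   ] t 3.45 F [ 1.    0.3  -0.76] w 1.003
```

View pics/w2.png

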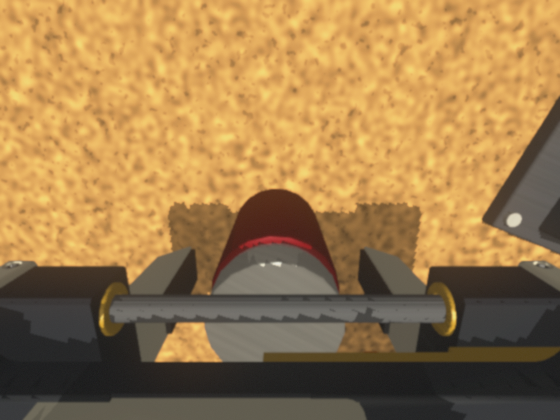

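The jar sits centred between the fingers: its lid spans columns 205–347. I'll close on it.

>>> move_arm:
  steps:
    - [0,0,0,0]
    - [0,0,0,0]
    - [0,0,0,0]
    - [0,0,0,0]
    - [0,0,0,0]
    - [0,0,0,0]
  grip: 50
  grip_force: 25

```text
clock: 4.25
position: [0.4547, 0.3162, 0.2398]
ee_rot: [-3.101, -0.5, -0.0]
force: [-0.8, 1.2, 2.2]
width: 0.671
```

```bash
python3 - <<'E'
from h import *
did([0,0,0,0])
y=cmd()[3]
s=VO-VY*.013; print(s)
print(row(s[0],s[1],.34,y),row(s[0],s[1],.27,y),row(s[0],s[1],.256,y))
E
```

```text
cmd [0.4546 0.3163 0.24   0.3197] meas [0.4547 0.3162 0.2398] yaw 0.32 down [ 0.  0. -1.] t 4.25 F [-0.83  1.19  2.17] w 0.671
[0.5551992 0.047026 ]
[np.float64(11.0), np.float64(287.0), np.float64(-100.0), -0.0] [np.float64(11.0), np.float64(287.0), np.float64(-30.0), -0.0] [np.float64(11.0), np.float64(287.0), np.float64(-16.0), -0.0]
```

>>> move_arm:
  steps:
    - [0,0,-50,0]
    - [0,0,-100,0]
    - [2,40,-110,0]
    - [4,90,-110,0]
    - [6,140,-110,0]
    - [8,190,-110,0]
    - [10,240,-110,0]
    - [11,275,-110,0]
    - [11,287,-110,0]
    - [11,287,-110,0]
    - [11,287,-80,0]
    - [11,287,-80,0]

```text
clock: 5.75
position: [0.554, 0.0485, 0.318]
ee_rot: [-3.1, -0.504, 0.007]
force: [0.5, -0.3, -2.2]
width: 0.671
```

```bash
python3 - <<'E'
from h import *
did([11,287,-80,0])
K,P=wrist("pics/w3.png");np.savez("w3.npz",K=K,P=P)
for n in("top","scene"):
    im=arm.get_image(n)[:,:,::-1];
    c=im[130:260,190:390] if n=="top" else im[130:300,200:380]
    cv2.imwrite(f"pics/{n}3.png",cv2.resize(c,None,fx=3.5,fy=3.5,interpolation=cv2.INTER_CUBIC))
E
```

```text
cmd [0.5552 0.0473 0.32   0.3197] meas [0.554  0.0485 0.318 ] yaw 0.3224 down [-0.005  0.    -1.   ] t 5.75 F [ 0.48 -0.34 -2.22] w 0.671
```

View pics/w3.png

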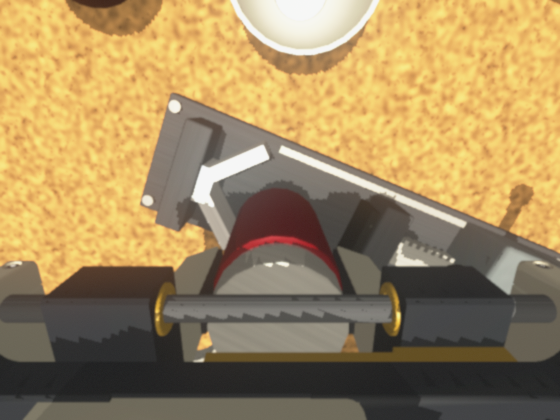

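View pics/scene3.png

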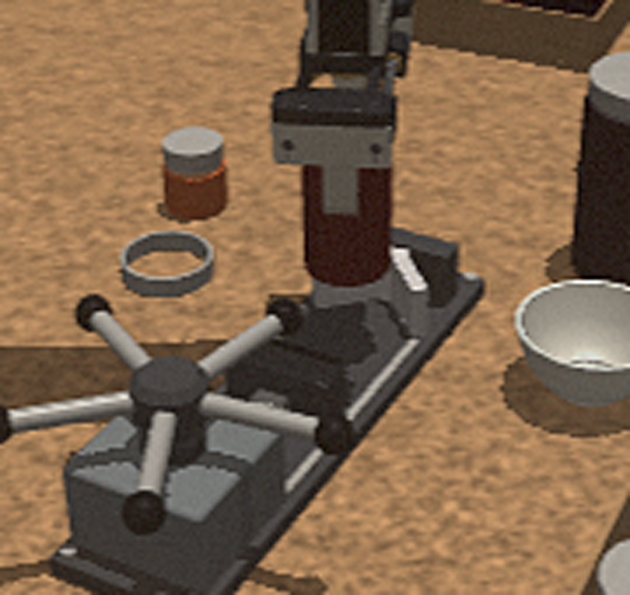

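View pics/top3.png

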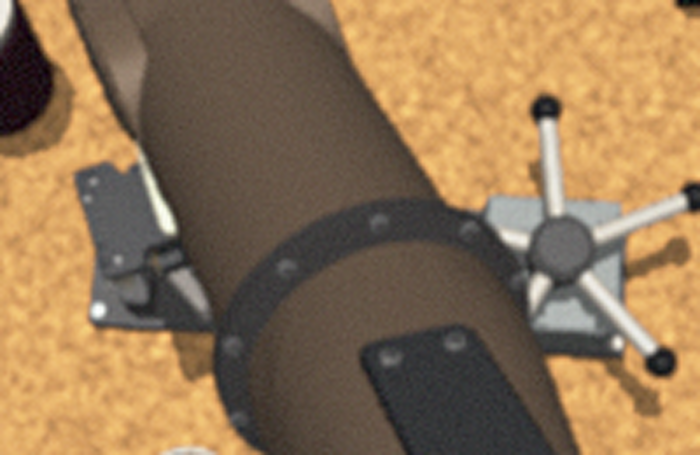

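```bash
python3 - <<'E'
from h import *
d=np.load("w3.npz");K,P=d["K"],d["P"]
for n,uv,z in[("Vinner",(212,184),.057),("Vouter",(196,185),.057),("Vtip",(268,150),.057),("scr1",(175,106),.016),("scr2",(148,200),.016)]:
    p=wray(K,P,uv,z)[:2];v=p-VO;print(n,p.round(4),"vise x",(v@[.998,-.0616]).round(4),"y",(v@VY).round(4))
# screws from top
for q in((85,185),(72,315),(664,353)):
    p=ray("top",cr(*q,4,200,140),.016)[:2];v=p-VO;print(p.round(4),(v@[.998,-.0616]).round(4),(v@VY).round(4))
E
```

```text
Vinner [0.5625 0.1057] vise x 0.0037 y 0.046
Vouter [0.5577 0.1175] vise x -0.0018 y 0.0575
Vtip [0.602  0.0718] vise x 0.0452 y 0.0146
scr1 [0.6071 0.1589] vise x 0.0449 y 0.1018
scr2 [0.5166 0.1644] vise x -0.0458 y 0.1017
[0.6087 0.1594] 0.0465 0.1025
[0.5186 0.1653] -0.0439 0.1028
[ 0.4928 -0.2292] -0.0453 -0.2925
```

>>> move_arm:
  steps:
    - [0,0,30,0]
    - [0,0,50,0]
    - [0,0,58,0]
    - [0,0,62,0]
    - [0,0,63,0]
    - [0,0,64,0]
    - [0,0,64,0]

```text
clock: 6.78
position: [0.5555, 0.0469, 0.2561]
ee_rot: [3.101, 0.5, 0.001]
force: [-0.4, 0.6, -3.8]
width: 0.67
```

```bash
python3 - <<'E'
from h import *
did([0,0,64,0])
E
```

```text
cmd [0.5552 0.0473 0.256  0.3197] meas [0.5555 0.0469 0.2561] yaw 0.3196 down [ 0.001 -0.    -1.   ] t 6.775 F [-0.43  0.61 -3.84] w 0.67
```

>>> move_arm:
  steps:
    - [0,0,1,0]
    - [0,0,1,0]
    - [0,0,1,0]

```text
clock: 7.15
position: [0.5555, 0.047, 0.2549]
ee_rot: [3.101, 0.5, 0.0]
force: [-0.5, 0.1, -2.2]
width: 0.675
```

Touching now: the jar's weight is partly carried by the bed. I'll release and rise.

>>> move_arm:
  steps:
    - [0,0,0.5,0]
    - [0,0,0.5,0]
    - [0,0,0.5,0]
    - [0,0,0.5,0]
    - [0,0,0.5,0]
    - [0,0,0.5,0]
  grip: 91.8

```text
clock: 7.9
position: [0.5554, 0.0469, 0.2542]
ee_rot: [3.102, 0.5, 0.0]
force: [-0.6, 0.3, -0.7]
width: 0.997
```

```bash
python3 - <<'E'
from h import *
did([0,0,1.5,0])
E
```

```text
cmd [0.5552 0.0473 0.2545 0.3197] meas [0.5554 0.0469 0.2542] yaw 0.3197 down [ 0. -0. -1.] t 7.9 F [-0.63  0.3  -0.65] w 0.997
```

```bash
cat >> h.py <<'E'
def fing(th,z=.270,r=.068,off=.0165,c=None):
    t=np.radians(th);p=HUB+r*np.array([np.cos(t),np.sin(t)])+off*np.array([-np.sin(t),np.cos(t)])
    return [float(v) for v in row(p[0],p[1],z,t-np.pi/2,c)]
E
python3 - <<'E'
from h import *
print(fing(168,.40)); c=cmd()
print(fing(168,.27))
E
```

```text
[-149.0, 187.0, -146.0, -1.04]
[-149.0, 187.0, -16.0, -1.04]
```

>>> move_arm:
  steps:
    - [0,0,-40,0]
    - [0,0,-100,0]
    - [0,0,-146,0]
    - [-50,60,-146,-0.18]
    - [-80,100,-146,-0.36]
    - [-110,140,-146,-0.54]
    - [-130,170,-146,-0.72]
    - [-149,187,-146,-0.9]
    - [-149,187,-146,-1.04]
    - [-149,187,-146,-1.04]
    - [-149,187,-110,-1.04]
    - [-149,187,-110,-1.04]
    - [-149,187,-110,-1.04]
  grip: 91.8

```text
clock: 9.52
position: [0.4732, -0.177, 0.3651]
ee_rot: [2.444, 1.974, 0.001]
force: [0.2, 0.0, -0.5]
width: 0.992
```

```bash
python3 - <<'E'
from h import *
did([-149,187,-110,-1.04])
for n in("top","scene"):
    im=arm.get_image(n)[:,:,::-1];
    c=im[130:260,190:390] if n=="top" else im[130:310,190:370]
    cv2.imwrite(f"pics/{n}4.png",cv2.resize(c,None,fx=3.3,fy=3.3,interpolation=cv2.INTER_CUBIC))
E
```

```text
cmd [ 0.4726 -0.1771  0.3645  1.3597] meas [ 0.4732 -0.177   0.3651] yaw 1.3591 down [ 0.  0. -1.] t 9.525 F [ 0.24  0.05 -0.54] w 0.992
```

View pics/scene4.png

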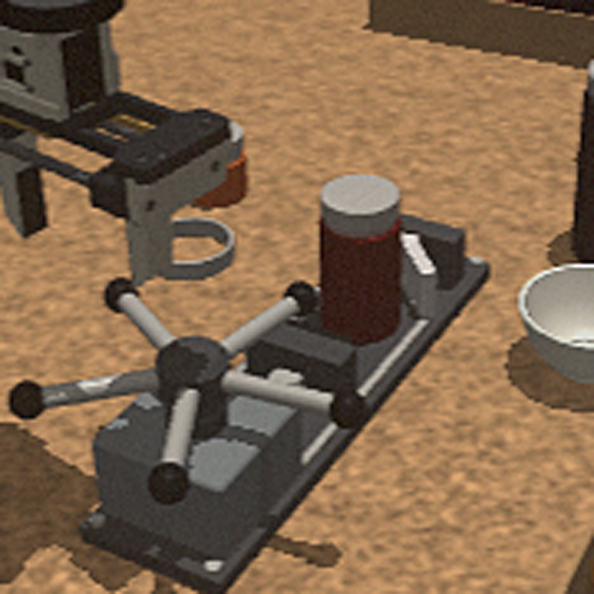

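View pics/top4.png

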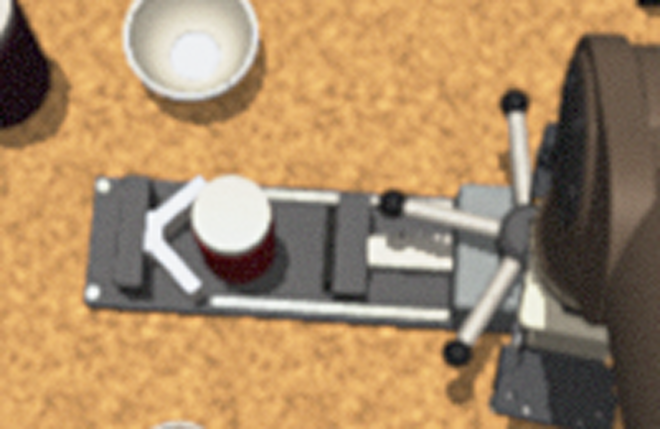

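The jar stands upright on the bed, in front of the V and clear of the jaw. Next I close the fingers and lower them between the spokes.

>>> move_arm:
  steps:
    - [0,0,0,0]
    - [0,0,0,0]
    - [0,0,0,0]
    - [0,0,0,0]
    - [0,0,0,0]
    - [0,0,0,0]
    - [0,0,0,0]
    - [0,0,20,0]
    - [0,0,50,0]
    - [0,0,75,0]
    - [0,0,90,0]
    - [0,0,94,0]
    - [0,0,94,0]
  grip: 0
  grip_force: 30

```text
clock: 11.25
position: [0.473, -0.1774, 0.2706]
ee_rot: [2.443, 1.975, 0.001]
force: [0.2, -0.0, 0.1]
width: 0.004
```

```bash
python3 - <<'E'
from h import *
did([0,0,94,0])
K,P=wrist("pics/w5.png")
for n in("scene",):
    im=arm.get_image(n)[:,:,::-1];
    c=im[130:310,190:370]
    cv2.imwrite(f"pics/{n}5.png",cv2.resize(c,None,fx=3.3,fy=3.3,interpolation=cv2.INTER_CUBIC))
c=cmd()
for th in range(162,50,-6):print(th,fing(th,.2705,c=c))
E
```

```text
cmd [ 0.4726 -0.1771  0.2705  1.3597] meas [ 0.473  -0.1774  0.2706] yaw 1.3598 down [ 0.001 -0.    -1.   ] t 11.25 F [ 0.16 -0.04  0.06] w 0.004
162 [7.0, -1.0, -0.0, 0.1]
156 [15.0, -2.0, -0.0, 0.21]
150 [22.0, -1.0, -0.0, 0.31]
144 [29.0, -0.0, -0.0, 0.42]
138 [36.0, 1.0, -0.0, 0.52]
132 [43.0, 4.0, -0.0, 0.63]
126 [50.0, 7.0, -0.0, 0.73]
120 [56.0, 11.0, -0.0, 0.84]
114 [62.0, 15.0, -0.0, 0.94]
108 [67.0, 20.0, -0.0, 1.05]
102 [72.0, 26.0, -0.0, 1.15]
96 [76.0, 32.0, -0.0, 1.26]
90 [80.0, 38.0, -0.0, 1.36]
84 [83.0, 45.0, -0.0, 1.46]
78 [85.0, 52.0, -0.0, 1.57]
72 [86.0, 59.0, -0.0, 1.67]
66 [87.0, 66.0, -0.0, 1.78]
60 [87.0, 74.0, -0.0, 1.88]
54 [86.0, 81.0, -0.0, 1.99]
```

View pics/scene5.png

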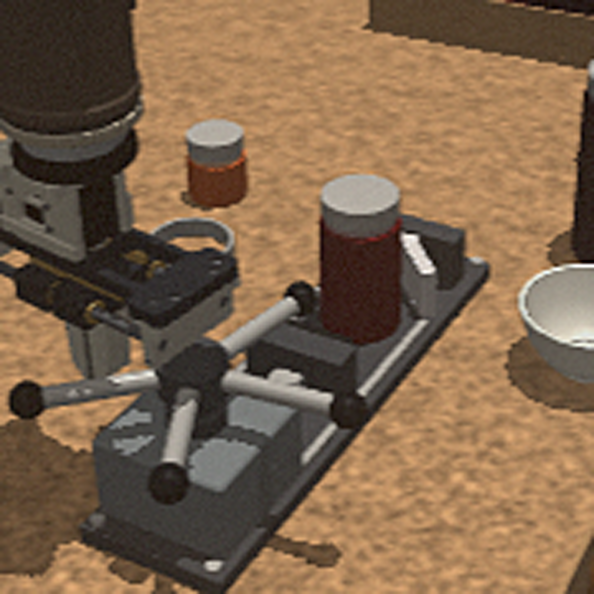

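View pics/w5.png

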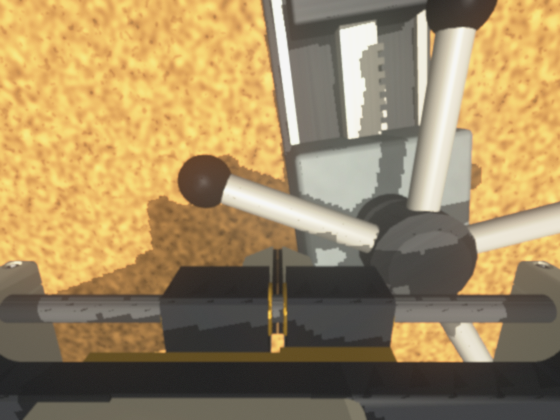

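The fingers are down between the spokes. The spoke to push lies ahead, with its ball at (205,180) in the wrist view. I push it part-way first and read the force.

>>> move_arm:
  steps:
    - [7,-1,0,0.1]
    - [15,-2,0,0.21]
    - [22,-1,0,0.31]
    - [29,0,0,0.42]
    - [36,1,0,0.52]
    - [43,4,0,0.63]

```text
clock: 12.1
position: [0.4844, -0.138, 0.2709]
ee_rot: [2.936, 1.112, -0.006]
force: [-8.2, -6.5, 8.4]
width: 0.004
```

```bash
cat >> h.py <<'E'
def feel():
    s=arm.observe();F=s["force"];Rm=R.from_rotvec(s["ee_rot"]).as_matrix();p=s["position"][:2]
    v=p-HUB;tau=v[0]*F[1]-v[1]*F[0]
    print("tool-axes F",(Rm.T@F).round(2),"torque about hub by wrist force (on tool)",round(tau,3),"ft_torque",s["ft_torque"].round(3),"r",np.hypot(*v).round(4))
E
python3 - <<'E'
from h import *
did([43,4,0,.63]);feel()
E
```

```text
cmd [ 0.4855 -0.1359  0.2705  0.7297] meas [ 0.4844 -0.138   0.2709] yaw 0.724 down [-0.003 -0.003 -1.   ] t 12.1 F [-8.22 -6.53  8.37] w 0.004
tool-axes F [-10.52  -0.55  -8.33] torque about hub by wrist force (on tool) 0.687 ft_torque [-1.26   1.672  0.137] r 0.0693
```

```bash
python3 - <<'E'
from h import *
c=cmd()
for th in range(126,50,-6):print(th,fing(th,.2715,c=c))
E
```

```text
126 [7.0, -2.0, -1.0, 0.1]
120 [15.0, -2.0, -1.0, 0.21]
114 [22.0, -2.0, -1.0, 0.31]
108 [29.0, -1.0, -1.0, 0.42]
102 [36.0, 0.0, -1.0, 0.52]
96 [43.0, 3.0, -1.0, 0.63]
90 [50.0, 6.0, -1.0, 0.73]
84 [56.0, 10.0, -1.0, 0.83]
78 [62.0, 14.0, -1.0, 0.94]
72 [67.0, 19.0, -1.0, 1.04]
66 [72.0, 25.0, -1.0, 1.15]
60 [76.0, 31.0, -1.0, 1.25]
54 [80.0, 37.0, -1.0, 1.36]
```

>>> move_arm:
  steps:
    - [7,-2,-1,0.1]
    - [15,-2,-1,0.21]
    - [22,-2,-1,0.31]
    - [29,-1,-1,0.42]
    - [36,0,-1,0.52]

```text
clock: 12.72
position: [0.5105, -0.114, 0.2712]
ee_rot: [3.123, 0.32, -0.008]
force: [-7.8, -8.9, 1.7]
width: 0.002
```

```bash
python3 - <<'E'
from h import *
did([36,0,-1,.52]);feel()
c=cmd()
for th in range(96,50,-6):print(th,fing(th,.2715,c=c))
E
```

```text
cmd [ 0.5123 -0.1119  0.2715  0.2097] meas [ 0.5105 -0.114   0.2712] yaw 0.2044 down [-0.005 -0.002 -1.   ] t 12.725 F [-7.82 -8.94  1.71] w 0.002
tool-axes F [-9.48  7.17 -1.65] torque about hub by wrist force (on tool) 0.768 ft_torque [-1.704  1.822  0.035] r 0.0691
96 [8.0, -1.0, -0.0, 0.11]
90 [15.0, -2.0, -0.0, 0.21]
84 [22.0, -2.0, -0.0, 0.31]
78 [29.0, -1.0, -0.0, 0.42]
72 [37.0, 1.0, -0.0, 0.52]
66 [44.0, 3.0, -0.0, 0.63]
60 [50.0, 7.0, -0.0, 0.73]
54 [56.0, 10.0, -0.0, 0.84]
```

>>> move_arm:
  steps:
    - [8,-1,0,0.11]
    - [15,-2,0,0.21]
    - [22,-2,0,0.31]
    - [29,-1,0,0.42]
    - [37,1,0,0.52]
    - [44,3,0,0.63]
    - [50,7,0,0.73]

```text
clock: 13.6
position: [0.5601, -0.1088, 0.2708]
ee_rot: [3.033, -0.814, -0.012]
force: [-14.0, 2.8, 5.3]
width: 0.001
```

```bash
python3 - <<'E'
from h import *
did([50,7,0,.73]);feel()
for n in("top","scene"):
    im=arm.get_image(n)[:,:,::-1];
    c=im[130:260,190:390] if n=="top" else im[130:310,190:370]
    cv2.imwrite(f"pics/{n}6.png",cv2.resize(c,None,fx=3.3,fy=3.3,interpolation=cv2.INTER_CUBIC))
K,P=wrist("pics/w6.png");
E
```

```text
cmd [ 0.5627 -0.1083  0.2715 -0.5203] meas [ 0.5601 -0.1088  0.2708] yaw -0.5244 down [-0.008  0.001 -1.   ] t 13.6 F [-13.96   2.82   5.34] w 0.001
tool-axes F [-13.54   4.57  -5.22] torque about hub by wrist force (on tool) 0.973 ft_torque [ 0.462  2.862 -0.12 ] r 0.0684
```

View pics/scene6.png

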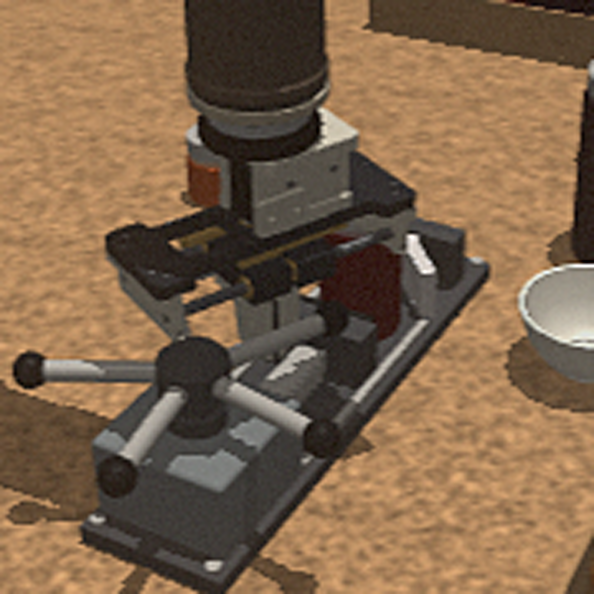

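View pics/top6.png

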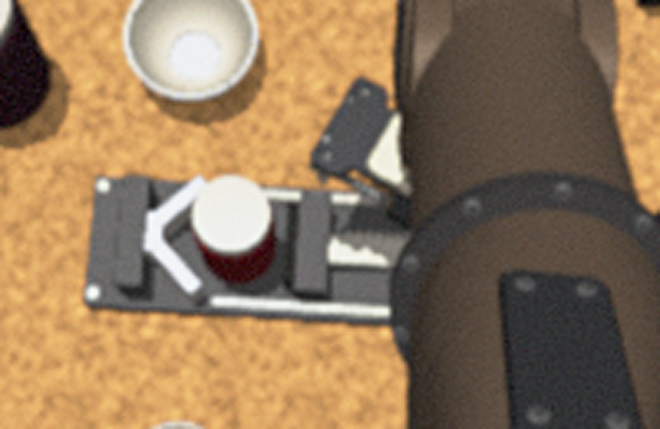

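View pics/w6.png

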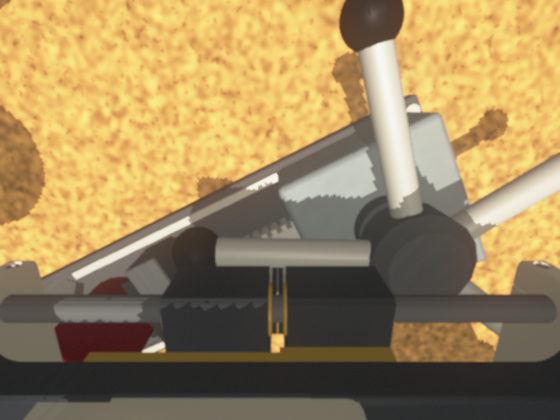

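```bash
python3 - <<'E'
from h import *
c=cmd();print(arm.observe()["joints"].round(2))
print(fing(60,.2705,off=.024,c=c),fing(60,.34,off=.024,c=c))
for th in (72,84,96,108,120,132,144,150): print(th,fing(th,.34,off=.022,c=c))
print(fing(150,.2715,off=.022,c=c))
E
```

```text
[ 0.14  0.5  -0.05  1.85  0.04  0.8  -2.03]
[-8.0, -0.0, 1.0, 0.0] [-8.0, -0.0, -69.0, 0.0]
72 [-19.0, 6.0, -69.0, -0.21]
84 [-32.0, 14.0, -69.0, -0.42]
96 [-42.0, 25.0, -69.0, -0.62]
108 [-49.0, 38.0, -69.0, -0.83]
120 [-54.0, 52.0, -69.0, -1.04]
132 [-55.0, 67.0, -69.0, -1.25]
144 [-54.0, 82.0, -69.0, -1.46]
150 [-52.0, 89.0, -69.0, -1.57]
[-52.0, 89.0, -0.0, -1.57]
```

>>> move_arm:
  steps:
    - [-8,0,0,0]
    - [-8,0,-35,0]
    - [-8,0,-69,0]
    - [-19,6,-69,-0.18]
    - [-30,13,-69,-0.36]
    - [-39,22,-69,-0.54]
    - [-46,32,-69,-0.72]
    - [-51,44,-69,-0.9]
    - [-54,54,-69,-1.08]
    - [-55,67,-69,-1.25]
    - [-54,82,-69,-1.42]
    - [-52,89,-69,-1.57]
    - [-52,89,-60,-1.57]
    - [-52,89,-30,-1.57]
    - [-52,89,-6,-1.57]
    - [-52,89,0,-1.57]
    - [-52,89,0,-1.57]

```text
clock: 15.88
position: [0.4737, -0.1596, 0.2713]
ee_rot: [-2.719, -1.573, -0.0]
force: [-0.7, 0.4, 0.0]
width: 0.007
```

```bash
python3 - <<'E'
from h import *
did([-52,89,0,-1.57]);feel()
K,P=wrist("pics/w7.png");c=cmd()
im=arm.get_image("scene")[:,:,::-1];cv2.imwrite("pics/scene7.png",cv2.resize(im[130:310,190:370],None,fx=3.3,fy=3.3,interpolation=cv2.INTER_CUBIC))
for th in range(142,70,-5):print(th,fing(th,.2715,c=c))
E
```

```text
cmd [ 0.4733 -0.1597  0.2715  1.0497] meas [ 0.4737 -0.1596  0.2713] yaw 1.0488 down [-0.  0. -1.] t 15.875 F [-0.68  0.41  0.04] w 0.007
tool-axes F [ 0.02 -0.8  -0.04] torque about hub by wrist force (on tool) -0.018 ft_torque [-0.034 -0.072 -0.087] r 0.071
142 [15.0, -2.0, -0.0, 0.14]
137 [21.0, -2.0, -0.0, 0.23]
132 [27.0, -2.0, -0.0, 0.32]
127 [33.0, -1.0, -0.0, 0.4]
122 [39.0, 0.0, -0.0, 0.49]
117 [45.0, 2.0, -0.0, 0.58]
112 [50.0, 4.0, -0.0, 0.67]
107 [56.0, 7.0, -0.0, 0.75]
102 [61.0, 10.0, -0.0, 0.84]
97 [66.0, 14.0, -0.0, 0.93]
92 [70.0, 18.0, -0.0, 1.01]
87 [75.0, 23.0, -0.0, 1.1]
82 [78.0, 27.0, -0.0, 1.19]
77 [82.0, 33.0, -0.0, 1.28]
72 [85.0, 38.0, -0.0, 1.36]
```

View pics/w7.png

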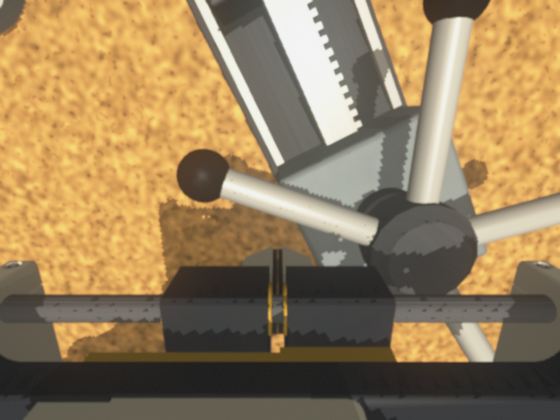

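View pics/scene7.png

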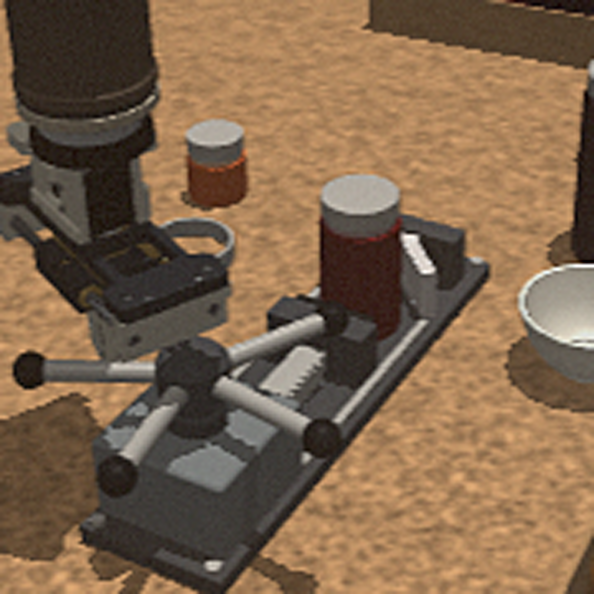

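>>> move_arm:
  steps:
    - [15,-2,0,0.14]
    - [21,-2,0,0.23]
    - [27,-2,0,0.32]
    - [33,-1,0,0.4]
    - [39,0,0,0.49]
    - [45,2,0,0.58]
    - [50,4,0,0.67]
    - [56,7,0,0.75]

```text
clock: 16.98
position: [0.5058, -0.1165, 0.272]
ee_rot: [3.106, 0.46, -0.006]
force: [-10.2, -6.0, 9.5]
width: 0.005
```

```bash
python3 - <<'E'
from h import *
did([56,7,0,.75]);feel();c=cmd()
for th in range(103,72,-3):print(th,fing(th,.2715,c=c))
E
```

```text
cmd [ 0.5073 -0.1146  0.2715  0.2997] meas [ 0.5058 -0.1165  0.272 ] yaw 0.2942 down [-0.004 -0.002 -1.   ] t 16.975 F [-10.15  -6.02   9.49] w 0.005
tool-axes F [-11.5    2.82  -9.44] torque about hub by wrist force (on tool) 0.818 ft_torque [-1.439  2.276 -0.091] r 0.0693
103 [5.0, -1.0, -0.0, 0.07]
100 [8.0, -1.0, -0.0, 0.13]
97 [12.0, -2.0, -0.0, 0.18]
94 [16.0, -2.0, -0.0, 0.23]
91 [19.0, -2.0, -0.0, 0.28]
88 [23.0, -1.0, -0.0, 0.33]
85 [27.0, -1.0, -0.0, 0.39]
82 [30.0, -0.0, -0.0, 0.44]
79 [34.0, 1.0, -0.0, 0.49]
76 [37.0, 2.0, -0.0, 0.54]
73 [41.0, 3.0, -0.0, 0.6]
```

>>> move_arm:
  steps:
    - [5,-1,0,0.07]
    - [8,-1,0,0.13]
    - [12,-2,0,0.18]
    - [16,-2,0,0.23]
    - [19,-2,0,0.28]
    - [23,-1,0,0.33]
    - [27,-1,0,0.39]
    - [30,0,0,0.44]

```text
clock: 17.98
position: [0.5338, -0.1068, 0.2717]
ee_rot: [3.133, -0.226, -0.009]
force: [-12.7, -1.3, 8.9]
width: 0.006
```

```bash
python3 - <<'E'
from h import *
did([30,0,0,.44]);feel();c=cmd()
im=arm.get_image("scene")[:,:,::-1];cv2.imwrite("pics/scene8.png",cv2.resize(im[130:310,190:370],None,fx=3.3,fy=3.3,interpolation=cv2.INTER_CUBIC))
im=arm.get_image("top")[:,:,::-1];cv2.imwrite("pics/top8.png",cv2.resize(im[150:250,200:350],None,fx=5,fy=5,interpolation=cv2.INTER_CUBIC))
for th in range(79,48,-3):print(th,fing(th,.2715,c=c))
E
```

```text
cmd [ 0.5359 -0.1057  0.2715 -0.1403] meas [ 0.5338 -0.1068  0.2717] yaw -0.1439 down [-0.006 -0.    -1.   ] t 17.975 F [-12.71  -1.26   8.93] w 0.006
tool-axes F [-12.44   3.08  -8.86] torque about hub by wrist force (on tool) 0.878 ft_torque [-0.247  2.641 -0.031] r 0.0688
79 [4.0, -1.0, -0.0, 0.05]
76 [7.0, -2.0, -0.0, 0.1]
73 [11.0, -2.0, -0.0, 0.16]
70 [15.0, -2.0, -0.0, 0.21]
67 [18.0, -2.0, -0.0, 0.26]
64 [22.0, -2.0, -0.0, 0.31]
61 [26.0, -2.0, -0.0, 0.37]
58 [29.0, -1.0, -0.0, 0.42]
55 [33.0, -1.0, -0.0, 0.47]
52 [36.0, 0.0, -0.0, 0.52]
49 [40.0, 2.0, -0.0, 0.58]
```

View pics/top8.png

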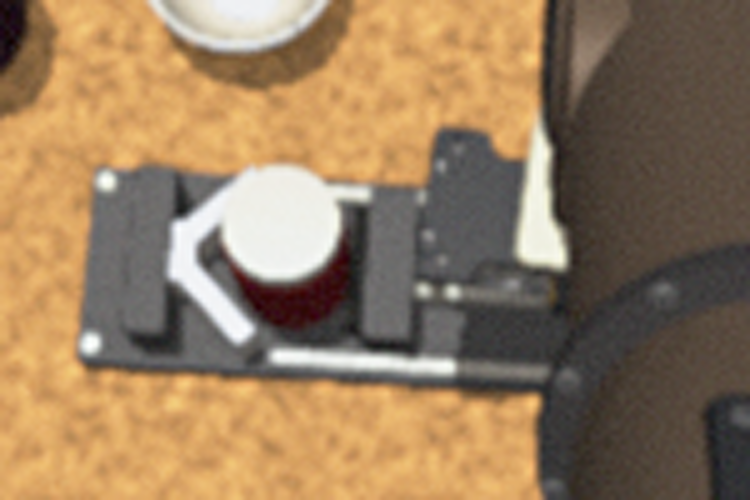

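View pics/scene8.png

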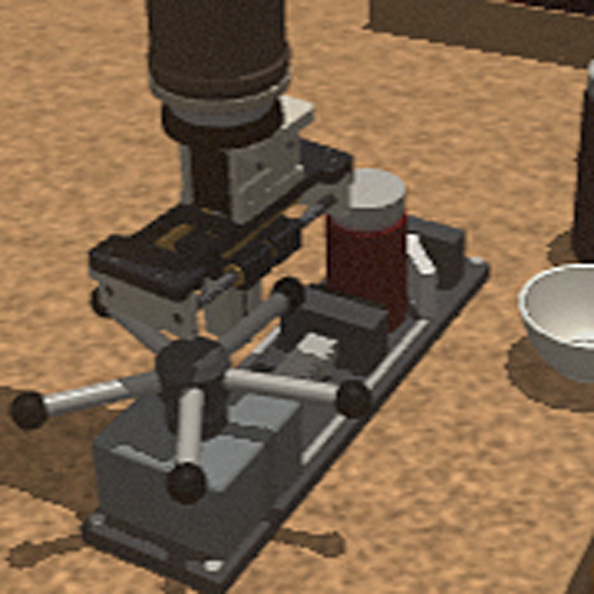

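```bash
python3 - <<'E'
from h import *
def vz(p): v=p[:2]-VO; return (v@[.998,-.0616]).round(4),(v@VY).round(4)
print("jar before",vz(ray("top",cr(232,214,3.3,190,130),.130)),"now",vz(ray("top",cr(281,223,5,200,150),.130)))
print("V outer",vz(ray("top",cr(170,250,5,200,150),.057)),"inner",vz(ray("top",cr(192,250,5,200,150),.057)))
print("jaw back",vz(ray("top",cr(412,200,5,200,150),.057)),vz(ray("top",cr(408,345,5,200,150),.057)),"front",vz(ray("top",cr(372,195,5,200,150),.057)))
E
```

```text
jar before (np.float64(-0.0002), np.float64(-0.0136)) now (np.float64(-0.0), np.float64(-0.0035))
V outer (np.float64(0.0005), np.float64(0.0592)) inner (np.float64(0.0012), np.float64(0.0477))
jaw back (np.float64(0.0351), np.float64(-0.065)) (np.float64(-0.0422), np.float64(-0.0678)) front (np.float64(0.0366), np.float64(-0.0439))
```

The top view shows the jar has already been slid from y = -13.6 to -3.5 mm in the vise. From here I go in small steps and log the force.

```bash
cat >> h.py <<'E'
def log():
    s=arm.observe();F=s["force"];Rm=R.from_rotvec(s["ee_rot"]).as_matrix();f=Rm.T@F
    p=s["position"][:2]+Rm[:2,2]*.155-HUB
    # spoke angle from finger centre (offset 16.5)
    th=np.arctan2(p[1],p[0])-np.arcsin(.0165/np.hypot(*p));r=np.sqrt(p@p-.0165**2)
    t=np.array([np.sin(th),-np.cos(th)]);ur=np.array([np.cos(th),np.sin(th)])
    Ft=-F[:2]@t;Fr=F[:2]@ur;tau=r*Ft-.007*Fr
    print("th",np.degrees(th).round(2),"r",r.round(4),"Ft",Ft.round(2),"Fr",Fr.round(2),"Fz",F[2].round(2),"tau",tau.round(3))
def plan(a,b,st,**k):
    c=cmd()
    for th in np.arange(a,b-1e-6,-st): 
        t=np.radians(th);p=HUB+.068*np.array([np.cos(t),np.sin(t)])+.0165*np.array([-np.sin(t),np.cos(t)])
        d=p-np.array(c[:2]);cs,sn=np.cos(c[3]),np.sin(c[3])
        print(th,[round(1000*float(cs*d[0]+sn*d[1]),1),round(1000*float(sn*d[0]-cs*d[1]),1),0,round(c[3]-(t-np.pi/2),3)])
E
python3 - <<'E'
from h import *
log();plan(81,55,1.5)
E
```

```text
th 84.2 r 0.0667 Ft 10.71 Fr -2.77 Fz 7.5 tau 0.734
81.0 [1.3, -0.7, 0, np.float64(0.017)]
79.5 [3.1, -1.1, 0, np.float64(0.043)]
78.0 [4.9, -1.4, 0, np.float64(0.069)]
76.5 [6.7, -1.7, 0, np.float64(0.095)]
75.0 [8.5, -1.9, 0, np.float64(0.122)]
73.5 [10.4, -2.1, 0, np.float64(0.148)]
72.0 [12.2, -2.2, 0, np.float64(0.174)]
70.5 [14.0, -2.3, 0, np.float64(0.2)]
69.0 [15.9, -2.4, 0, np.float64(0.226)]
67.5 [17.7, -2.4, 0, np.float64(0.252)]
66.0 [19.5, -2.3, 0, np.float64(0.279)]
64.5 [21.3, -2.2, 0, np.float64(0.305)]
63.0 [23.2, -2.1, 0, np.float64(0.331)]
61.5 [25.0, -1.9, 0, np.float64(0.357)]
60.0 [26.8, -1.6, 0, np.float64(0.383)]
58.5 [28.6, -1.4, 0, np.float64(0.41)]
57.0 [30.4, -1.0, 0, np.float64(0.436)]
55.5 [32.2, -0.6, 0, np.float64(0.462)]
```

>>> move_arm:
  steps:
    - [3.1,-1.1,0,0.043]
    - [6.7,-1.7,0,0.095]
    - [6.7,-1.7,0,0.095]

```text
clock: 18.45
position: [0.5407, -0.1062, 0.2715]
ee_rot: [3.118, -0.373, -0.008]
force: [-11.1, -3.2, 7.3]
width: 0.006
```

```bash
python3 - <<'E'
from h import *
log();did([6.7,-1.7,0,.095]);plan(75,55,1.5)
E
```

```text
th 78.69 r 0.0667 Ft 10.27 Fr -5.29 Fz 7.29 tau 0.723
cmd [ 0.5428 -0.105   0.2715 -0.2353] meas [ 0.5407 -0.1062  0.2715] yaw -0.2381 down [-0.005 -0.001 -1.   ] t 18.45 F [-11.11  -3.17   7.29] w 0.006
75.0 [1.8, -0.4, 0, np.float64(0.027)]
73.5 [3.6, -0.7, 0, np.float64(0.053)]
72.0 [5.4, -1.1, 0, np.float64(0.079)]
70.5 [7.2, -1.3, 0, np.float64(0.105)]
69.0 [9.1, -1.5, 0, np.float64(0.131)]
67.5 [10.9, -1.7, 0, np.float64(0.157)]
66.0 [12.7, -1.8, 0, np.float64(0.184)]
64.5 [14.5, -1.9, 0, np.float64(0.21)]
63.0 [16.4, -1.9, 0, np.float64(0.236)]
61.5 [18.2, -1.9, 0, np.float64(0.262)]
60.0 [20.0, -1.9, 0, np.float64(0.288)]
58.5 [21.9, -1.7, 0, np.float64(0.315)]
57.0 [23.7, -1.6, 0, np.float64(0.341)]
55.5 [25.5, -1.4, 0, np.float64(0.367)]
```

>>> move_arm:
  steps:
    - [1.8,-0.4,0,0.027]
    - [3.6,-0.7,0,0.053]
    - [3.6,-0.7,0,0.053]

```text
clock: 18.82
position: [0.5441, -0.1062, 0.2715]
ee_rot: [3.107, -0.455, -0.009]
force: [-12.9, -2.5, 7.1]
width: 0.007
```

```bash
python3 - <<'E'
from h import *
log();did([3.6,-.7,0,.053])
E
```

```text
th 75.93 r 0.0667 Ft 11.91 Fr -5.54 Fz 7.15 tau 0.834
cmd [ 0.5465 -0.1052  0.2715 -0.2883] meas [ 0.5441 -0.1062  0.2715] yaw -0.2906 down [-0.006 -0.    -1.   ] t 18.825 F [-12.9   -2.48   7.15] w 0.007
```

>>> move_arm:
  steps:
    - [1.8,-0.4,0,0.027]
    - [3.6,-0.7,0,0.053]
    - [3.6,-0.7,0,0.053]

```text
clock: 19.2
position: [0.5478, -0.1064, 0.2714]
ee_rot: [3.094, -0.537, -0.01]
force: [-13.0, -2.8, 7.7]
width: 0.005
```

```bash
python3 - <<'E'
from h import *
log();did([3.6,-.7,0,.053]);plan(69,54,1.5)
im=arm.get_image("top")[:,:,::-1];cv2.imwrite("pics/top9.png",cv2.resize(im[150:250,200:350],None,fx=5,fy=5,interpolation=cv2.INTER_CUBIC))
E
```

```text
th 72.93 r 0.0667 Ft 11.64 Fr -6.55 Fz 7.71 tau 0.822
cmd [ 0.5501 -0.1055  0.2715 -0.3413] meas [ 0.5478 -0.1064  0.2714] yaw -0.3435 down [-0.006 -0.    -1.   ] t 19.2 F [-13.05  -2.84   7.71] w 0.005
69.0 [1.8, -0.5, 0, np.float64(0.025)]
67.5 [3.6, -0.9, 0, np.float64(0.051)]
66.0 [5.4, -1.2, 0, np.float64(0.078)]
64.5 [7.2, -1.5, 0, np.float64(0.104)]
63.0 [9.0, -1.7, 0, np.float64(0.13)]
61.5 [10.8, -1.9, 0, np.float64(0.156)]
60.0 [12.7, -2.0, 0, np.float64(0.182)]
58.5 [14.5, -2.1, 0, np.float64(0.209)]
57.0 [16.3, -2.1, 0, np.float64(0.235)]
55.5 [18.1, -2.1, 0, np.float64(0.261)]
54.0 [20.0, -2.0, 0, np.float64(0.287)]
```

View pics/top9.png

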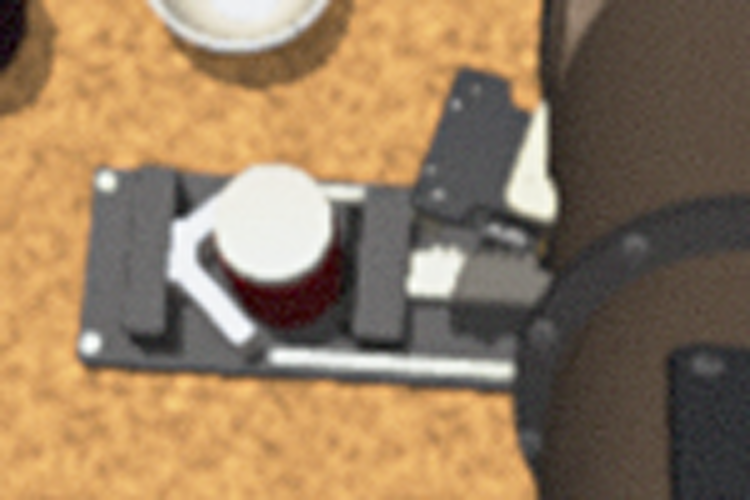

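>>> move_arm:
  steps:
    - [1.8,-0.5,0,0.025]
    - [3.6,-0.9,0,0.051]
    - [3.6,-0.9,0,0.051]

```text
clock: 19.62
position: [0.5514, -0.1068, 0.2714]
ee_rot: [3.079, -0.615, -0.01]
force: [-13.7, -1.5, 7.9]
width: 0.006
```

```bash
python3 - <<'E'
from h import *
log();did([3.6,-.9,0,.051])
E
```

```text
th 69.92 r 0.0666 Ft 12.37 Fr -6.1 Fz 7.87 tau 0.867
cmd [ 0.5538 -0.1059  0.2715 -0.3923] meas [ 0.5514 -0.1068  0.2714] yaw -0.3945 down [-0.006  0.    -1.   ] t 19.625 F [-13.71  -1.48   7.87] w 0.006
```

>>> move_arm:
  steps:
    - [1.8,-0.5,0,0.025]
    - [3.6,-0.8,0,0.051]
    - [3.6,-0.8,0,0.051]

```text
clock: 20.0
position: [0.5549, -0.1073, 0.2713]
ee_rot: [3.063, -0.694, -0.01]
force: [-13.5, -0.8, 7.9]
width: 0.009
```

```bash
python3 - <<'E'
from h import *
log();did([3.6,-.8,0,.051]);plan(63.5,50,1)
E
```

```text
th 66.96 r 0.0666 Ft 12.1 Fr -6.01 Fz 7.91 tau 0.848
cmd [ 0.5574 -0.1065  0.2715 -0.4433] meas [ 0.5549 -0.1073  0.2713] yaw -0.4455 down [-0.007  0.    -1.   ] t 20.0 F [-13.49  -0.79   7.91] w 0.009
63.5 [1.1, -0.2, 0, np.float64(0.019)]
62.5 [2.3, -0.5, 0, np.float64(0.037)]
61.5 [3.5, -0.7, 0, np.float64(0.054)]
60.5 [4.7, -0.9, 0, np.float64(0.072)]
59.5 [5.9, -1.1, 0, np.float64(0.089)]
58.5 [7.2, -1.3, 0, np.float64(0.107)]
57.5 [8.4, -1.4, 0, np.float64(0.124)]
56.5 [9.6, -1.6, 0, np.float64(0.141)]
55.5 [10.8, -1.7, 0, np.float64(0.159)]
54.5 [12.0, -1.8, 0, np.float64(0.176)]
53.5 [13.2, -1.8, 0, np.float64(0.194)]
52.5 [14.5, -1.9, 0, np.float64(0.211)]
51.5 [15.7, -1.9, 0, np.float64(0.229)]
50.5 [16.9, -1.9, 0, np.float64(0.246)]
```

>>> move_arm:
  steps:
    - [1.8,-0.4,0,0.025]
    - [3.6,-0.7,0,0.052]
    - [3.6,-0.7,0,0.052]

```text
clock: 20.38
position: [0.5584, -0.1081, 0.2713]
ee_rot: [3.044, -0.773, -0.011]
force: [-12.7, -0.6, 6.7]
width: 0.007
```

```bash
python3 - <<'E'
from h import *
log();did([3.6,-.7,0,.052]);plan(60.5,50,1)
im=arm.get_image("top")[:,:,::-1];cv2.imwrite("pics/top10.png",cv2.resize(im[150:250,200:350],None,fx=5,fy=5,interpolation=cv2.INTER_CUBIC))
log()
E
```

```text
th 63.96 r 0.0665 Ft 11.16 Fr -6.16 Fz 6.69 tau 0.785
cmd [ 0.561  -0.1074  0.2715 -0.4953] meas [ 0.5584 -0.1081  0.2713] yaw -0.4973 down [-0.007  0.001 -1.   ] t 20.375 F [-12.73  -0.64   6.69] w 0.007
60.5 [1.1, -0.3, 0, np.float64(0.02)]
59.5 [2.3, -0.5, 0, np.float64(0.037)]
58.5 [3.5, -0.8, 0, np.float64(0.055)]
57.5 [4.7, -1.0, 0, np.float64(0.072)]
56.5 [5.9, -1.2, 0, np.float64(0.089)]
55.5 [7.1, -1.4, 0, np.float64(0.107)]
54.5 [8.3, -1.5, 0, np.float64(0.124)]
53.5 [9.6, -1.6, 0, np.float64(0.142)]
52.5 [10.8, -1.7, 0, np.float64(0.159)]
51.5 [12.0, -1.8, 0, np.float64(0.177)]
50.5 [13.2, -1.9, 0, np.float64(0.194)]
th 63.97 r 0.0665 Ft 10.94 Fr -6.86 Fz 7.31 tau 0.776
```

View pics/top10.png

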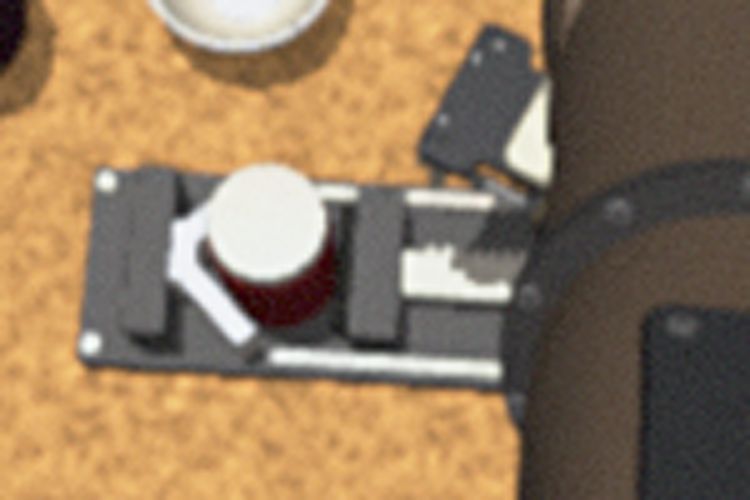

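>>> move_arm:
  steps:
    - [1.7,-0.4,0,0.027]
    - [3.5,-0.8,0,0.055]
    - [3.5,-0.8,0,0.055]

```text
clock: 20.8
position: [0.5619, -0.1089, 0.2712]
ee_rot: [3.021, -0.856, -0.011]
force: [-14.0, -0.2, 5.6]
width: 0.008
```

```bash
python3 - <<'E'
from h import *
log();did([3.5,-.8,0,.055]);print(arm.observe()["joints"].round(2))
E
```

```text
th 60.99 r 0.0666 Ft 12.18 Fr -6.98 Fz 5.61 tau 0.86
cmd [ 0.5645 -0.1084  0.2715 -0.5503] meas [ 0.5619 -0.1089  0.2712] yaw -0.5522 down [-0.007  0.001 -1.   ] t 20.8 F [-14.04  -0.2    5.61] w 0.008
[ 0.06  0.5   0.05  1.85 -0.03  0.8  -1.99]
```

>>> move_arm:
  steps:
    - [1.7,-0.4,0,0.027]
    - [3.5,-0.8,0,0.055]
    - [3.5,-0.8,0,0.055]

```text
clock: 21.18
position: [0.5654, -0.11, 0.2712]
ee_rot: [2.997, -0.938, -0.011]
force: [-13.7, 0.5, 5.4]
width: 0.002
```

```bash
python3 - <<'E'
from h import *
log();did([3.5,-.8,0,.055]);plan(54.5,40,1)
im=arm.get_image("top")[:,:,::-1];cv2.imwrite("pics/top11.png",cv2.resize(im[150:250,200:350],None,fx=5,fy=5,interpolation=cv2.INTER_CUBIC))
log()
E
```

```text
th 57.98 r 0.0665 Ft 11.84 Fr -6.85 Fz 5.37 tau 0.835
cmd [ 0.5679 -0.1095  0.2715 -0.6053] meas [ 0.5654 -0.11    0.2712] yaw -0.607 down [-0.007  0.001 -1.   ] t 21.175 F [-13.67   0.46   5.37] w 0.002
54.5 [1.3, -0.2, 0, np.float64(0.014)]
53.5 [2.5, -0.5, 0, np.float64(0.032)]
52.5 [3.7, -0.7, 0, np.float64(0.049)]
51.5 [4.9, -1.0, 0, np.float64(0.067)]
50.5 [6.1, -1.2, 0, np.float64(0.084)]
49.5 [7.3, -1.3, 0, np.float64(0.102)]
48.5 [8.5, -1.5, 0, np.float64(0.119)]
47.5 [9.7, -1.6, 0, np.float64(0.137)]
46.5 [10.9, -1.7, 0, np.float64(0.154)]
45.5 [12.2, -1.8, 0, np.float64(0.171)]
44.5 [13.4, -1.9, 0, np.float64(0.189)]
43.5 [14.6, -1.9, 0, np.float64(0.206)]
42.5 [15.8, -2.0, 0, np.float64(0.224)]
41.5 [17.0, -2.0, 0, np.float64(0.241)]
40.5 [18.3, -2.0, 0, np.float64(0.259)]
th 57.97 r 0.0665 Ft 11.16 Fr -8.22 Fz 5.15 tau 0.8
```

View pics/top11.png

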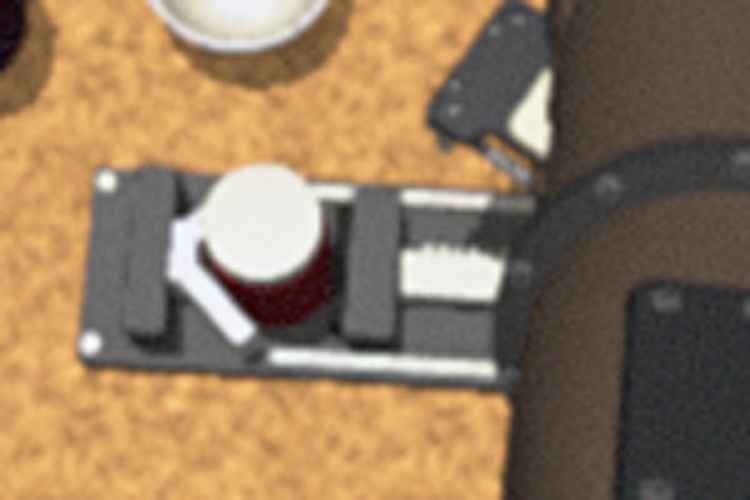

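Still sliding: the lid centre is at column 264 and the torque is flat at about 0.82. I'll change to the next spoke for the final stretch.

```bash
python3 - <<'E'
from h import *
c=cmd()
print(fing(55,.34,off=.026,c=c))
for th in (67,79,91,103,115,127,139,146): print(th,fing(th,.34,off=.022,c=c))
E
```

```text
[-9.0, -0.0, -69.0, 0.01]
67 [-18.0, 6.0, -69.0, -0.2]
79 [-31.0, 15.0, -69.0, -0.41]
91 [-41.0, 26.0, -69.0, -0.62]
103 [-48.0, 38.0, -69.0, -0.83]
115 [-53.0, 53.0, -69.0, -1.04]
127 [-55.0, 68.0, -69.0, -1.25]
139 [-53.0, 82.0, -69.0, -1.46]
146 [-51.0, 91.0, -69.0, -1.58]
```

>>> move_arm:
  steps:
    - [-8,0,0,0]
    - [-8,0,-35,0]
    - [-8,0,-69,0]
    - [-18,6,-69,-0.18]
    - [-29,13,-69,-0.36]
    - [-38,22,-69,-0.54]
    - [-45,32,-69,-0.72]
    - [-50,44,-69,-0.9]
    - [-53,55,-69,-1.08]
    - [-55,68,-69,-1.25]
    - [-53,82,-69,-1.42]
    - [-51,91,-69,-1.58]
    - [-51,91,-60,-1.58]
    - [-51,91,-30,-1.58]
    - [-51,91,-6,-1.58]
    - [-51,91,0,-1.58]
    - [-51,91,0,-1.58]

```text
clock: 23.35
position: [0.4746, -0.1552, 0.2713]
ee_rot: [-2.776, -1.47, -0.0]
force: [0.2, 0.6, -0.7]
width: 0.004
```

```bash
python3 - <<'E'
from h import *
did([-51,91,0,-1.58]);feel()
K,P=wrist("pics/w12.png");plan(144,118,2)
im=arm.get_image("top")[:,:,::-1];cv2.imwrite("pics/top12.png",cv2.resize(im[150:250,200:350],None,fx=5,fy=5,interpolation=cv2.INTER_CUBIC))
E
```

```text
cmd [ 0.4741 -0.1553  0.2715  0.9747] meas [ 0.4746 -0.1552  0.2713] yaw 0.9736 down [-0.  0. -1.] t 23.35 F [ 0.25  0.55 -0.72] w 0.004
tool-axes F [ 0.6  -0.11  0.72] torque about hub by wrist force (on tool) -0.043 ft_torque [-0.053 -0.037 -0.009] r 0.0712
144.0 [8.1, -0.5, 0, np.float64(0.032)]
142.0 [10.5, -0.9, 0, np.float64(0.067)]
140.0 [12.9, -1.3, 0, np.float64(0.102)]
138.0 [15.3, -1.6, 0, np.float64(0.137)]
136.0 [17.8, -1.8, 0, np.float64(0.172)]
134.0 [20.2, -1.9, 0, np.float64(0.207)]
132.0 [22.6, -1.9, 0, np.float64(0.242)]
130.0 [25.1, -1.9, 0, np.float64(0.277)]
128.0 [27.5, -1.8, 0, np.float64(0.312)]
126.0 [30.0, -1.5, 0, np.float64(0.346)]
124.0 [32.4, -1.2, 0, np.float64(0.381)]
122.0 [34.8, -0.8, 0, np.float64(0.416)]
120.0 [37.2, -0.4, 0, np.float64(0.451)]
118.0 [39.6, 0.2, 0, np.float64(0.486)]
```

View pics/w12.png

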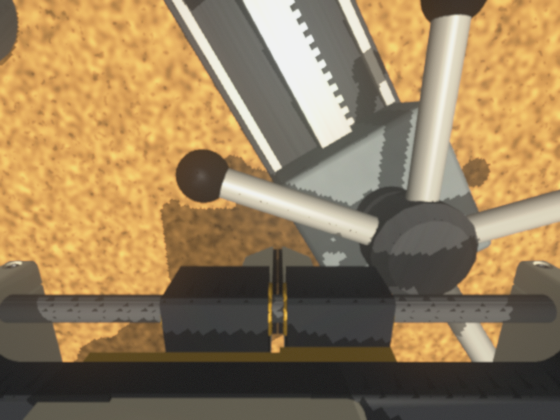

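View pics/top12.png

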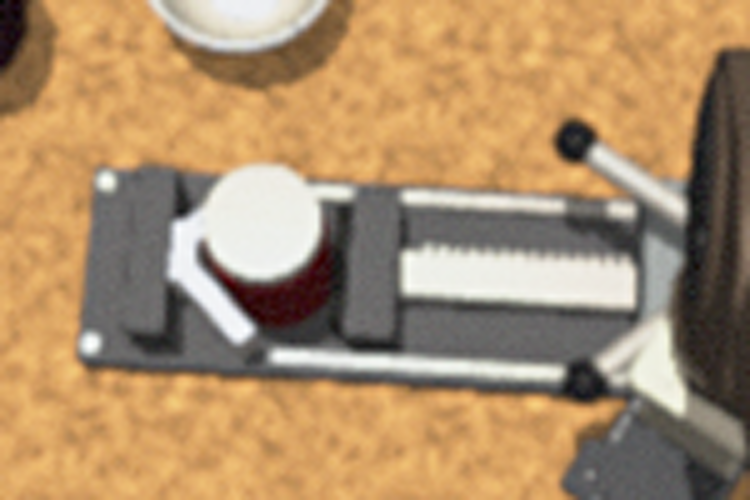

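>>> move_arm:
  steps:
    - [8.1,-0.5,0,0.032]
    - [15.3,-1.6,0,0.137]
    - [20.2,-1.9,0,0.207]
    - [25.1,-1.9,0,0.277]
    - [27.5,-1.8,0,0.312]
    - [30,-1.5,0,0.346]
    - [30,-1.5,0,0.346]

```text
clock: 24.32
position: [0.4887, -0.1317, 0.272]
ee_rot: [2.988, 0.966, -0.004]
force: [-7.0, -7.6, 7.8]
width: 0.003
```

```bash
python3 - <<'E'
from h import *
log();did([30,-1.5,0,.346]);plan(125,105,1.5)
E
```

```text
th 128.07 r 0.0675 Ft 10.2 Fr -1.61 Fz 7.78 tau 0.699
cmd [ 0.4897 -0.1297  0.2715  0.6287] meas [ 0.4887 -0.1317  0.272 ] yaw 0.6257 down [-0.002 -0.002 -1.   ] t 24.325 F [-7.03 -7.56  7.78] w 0.003
125.0 [1.1, -0.3, 0, np.float64(0.018)]
123.5 [2.9, -0.7, 0, np.float64(0.044)]
122.0 [4.7, -1.0, 0, np.float64(0.07)]
120.5 [6.5, -1.3, 0, np.float64(0.096)]
119.0 [8.4, -1.5, 0, np.float64(0.123)]
117.5 [10.2, -1.7, 0, np.float64(0.149)]
116.0 [12.0, -1.8, 0, np.float64(0.175)]
114.5 [13.8, -1.9, 0, np.float64(0.201)]
113.0 [15.7, -2.0, 0, np.float64(0.227)]
111.5 [17.5, -2.0, 0, np.float64(0.253)]
110.0 [19.3, -1.9, 0, np.float64(0.28)]
108.5 [21.2, -1.8, 0, np.float64(0.306)]
107.0 [23.0, -1.7, 0, np.float64(0.332)]
105.5 [24.8, -1.5, 0, np.float64(0.358)]
```

>>> move_arm:
  steps:
    - [1.5,-0.3,0,0.022]
    - [2.9,-0.7,0,0.044]
    - [2.9,-0.7,0,0.044]

```text
clock: 24.7
position: [0.4905, -0.1296, 0.272]
ee_rot: [3.008, 0.9, -0.004]
force: [-8.0, -8.0, 7.5]
width: 0.005
```

```bash
python3 - <<'E'
from h import *
log();did([2.9,-.7,0,.044])
E
```

```text
th 125.8 r 0.0675 Ft 11.19 Fr -1.79 Fz 7.48 tau 0.767
cmd [ 0.4917 -0.1274  0.2715  0.5847] meas [ 0.4905 -0.1296  0.272 ] yaw 0.5817 down [-0.002 -0.002 -1.   ] t 24.7 F [-8.03 -7.99  7.48] w 0.005
```

>>> move_arm:
  steps:
    - [1.5,-0.3,0,0.022]
    - [2.9,-0.7,0,0.044]
    - [2.9,-0.7,0,0.044]

```text
clock: 25.08
position: [0.4924, -0.1275, 0.272]
ee_rot: [3.027, 0.834, -0.005]
force: [-9.3, -6.8, 8.0]
width: 0.005
```

```bash
python3 - <<'E'
from h import *
log();did([2.9,-.7,0,.044]);plan(120,100,1.5)
im=arm.get_image("top")[:,:,::-1];cv2.imwrite("pics/top13.png",cv2.resize(im[150:250,200:350],None,fx=5,fy=5,interpolation=cv2.INTER_CUBIC))
E
```

```text
th 123.49 r 0.0675 Ft 11.46 Fr -0.52 Fz 7.96 tau 0.777
cmd [ 0.4937 -0.1252  0.2715  0.5407] meas [ 0.4924 -0.1275  0.272 ] yaw 0.5376 down [-0.003 -0.002 -1.   ] t 25.075 F [-9.27 -6.76  7.96] w 0.005
120.0 [1.3, -0.2, 0, np.float64(0.017)]
118.5 [3.1, -0.6, 0, np.float64(0.043)]
117.0 [4.9, -0.9, 0, np.float64(0.07)]
115.5 [6.7, -1.2, 0, np.float64(0.096)]
114.0 [8.5, -1.4, 0, np.float64(0.122)]
112.5 [10.3, -1.6, 0, np.float64(0.148)]
111.0 [12.2, -1.8, 0, np.float64(0.174)]
109.5 [14.0, -1.9, 0, np.float64(0.2)]
108.0 [15.8, -1.9, 0, np.float64(0.227)]
106.5 [17.7, -1.9, 0, np.float64(0.253)]
105.0 [19.5, -1.9, 0, np.float64(0.279)]
103.5 [21.3, -1.8, 0, np.float64(0.305)]
102.0 [23.1, -1.6, 0, np.float64(0.331)]
100.5 [25.0, -1.4, 0, np.float64(0.357)]
```

View pics/top13.png

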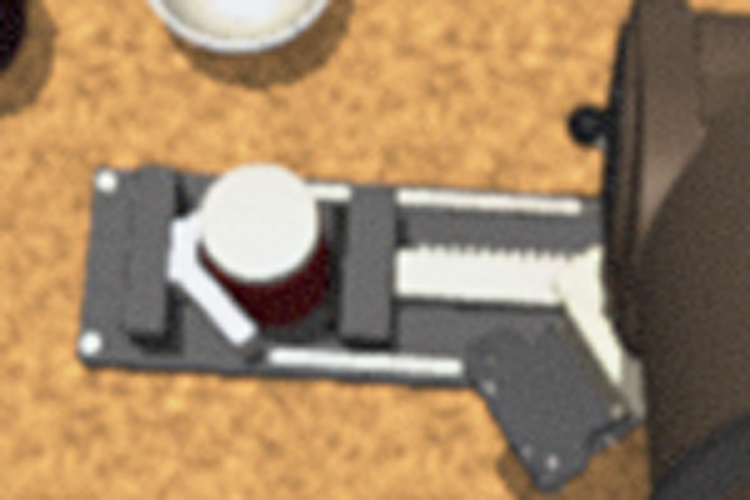

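```bash
cat > lid.py <<'E'
import cv2,numpy as np
def lid(fn):
    g=cv2.imread(fn,0).astype(int);m=(g>165).astype(np.uint8);m[:,:195]=0;m[:, 340:]=0;m[:160]=0;m[290:]=0
    n,l,s,c=cv2.connectedComponentsWithStats(m);i=1+np.argmax(s[1:,4]);
    (x,y),r=cv2.minEnclosingCircle(np.argwhere(l==i)[:,::-1].astype(np.float32));return c[i].round(2),s[i]
if __name__=="__main__":
    import sys
    for k in sys.argv[1:]:print(k,*lid(f"pics/top{k}.png"))
E
python3 lid.py 8 9 10 11 12 13
```

```text
8 [271.67 216.99] [  195   160   145   130 13978]
9 [265.34 218.9 ] [  195   160   145   130 13115]
10 [261.34 218.81] [  195   160   145   130 12925]
11 [258.77 218.68] [  195   160   145   130 12786]
12 [258.83 218.65] [  195   160   145   130 12749]
13 [256.83 218.44] [  195   160   145   130 12589]
```

>>> move_arm:
  steps:
    - [1.3,-0.2,0,0.017]
    - [3.1,-0.6,0,0.043]
    - [3.1,-0.6,0,0.043]

```text
clock: 25.5
position: [0.4944, -0.1254, 0.272]
ee_rot: [3.044, 0.769, -0.006]
force: [-10.8, -6.5, 9.7]
width: 0.004
```

```bash
python3 - <<'E'
from h import *
log();did([3.1,-.6,0,.043])
im=arm.get_image("top")[:,:,::-1];cv2.imwrite("pics/top14.png",cv2.resize(im[150:250,200:350],None,fx=5,fy=5,interpolation=cv2.INTER_CUBIC))
log()
E
python3 lid.py 14
```

```text
th 121.2 r 0.0675 Ft 12.58 Fr 0.0 Fz 9.67 tau 0.849
cmd [ 0.4961 -0.1231  0.2715  0.4977] meas [ 0.4944 -0.1254  0.272 ] yaw 0.4946 down [-0.003 -0.002 -1.   ] t 25.5 F [-10.76  -6.51   9.67] w 0.004
th 121.19 r 0.0675 Ft 13.31 Fr -1.1 Fz 10.32 tau 0.906
14 [256.76 218.59] [  195   160   145   130 12578]
```

>>> move_arm:
  steps:
    - [1.5,-0.3,0,0.021]
    - [3.1,-0.6,0,0.043]
    - [3.1,-0.6,0,0.043]

```text
clock: 25.92
position: [0.4965, -0.1236, 0.272]
ee_rot: [3.06, 0.703, -0.008]
force: [-11.9, -7.9, 11.5]
width: 0.005
```

```bash
python3 - <<'E'
from h import *
log();did([3.1,-.6,0,.043]);plan(115.5,110,1)
im=arm.get_image("top")[:,:,::-1];cv2.imwrite("pics/top15.png",cv2.resize(im[150:250,200:350],None,fx=5,fy=5,interpolation=cv2.INTER_CUBIC))
log()
E
python3 lid.py 15
```

```text
th 118.99 r 0.0675 Ft 14.22 Fr -1.11 Fz 11.5 tau 0.967
cmd [ 0.4985 -0.1211  0.2715  0.4547] meas [ 0.4965 -0.1236  0.272 ] yaw 0.4514 down [-0.004 -0.003 -1.   ] t 25.925 F [-11.9   -7.86  11.5 ] w 0.005
115.5 [0.5, -0.2, 0, np.float64(0.01)]
114.5 [1.7, -0.4, 0, np.float64(0.027)]
113.5 [2.9, -0.7, 0, np.float64(0.045)]
112.5 [4.1, -0.9, 0, np.float64(0.062)]
111.5 [5.3, -1.1, 0, np.float64(0.079)]
110.5 [6.5, -1.3, 0, np.float64(0.097)]
th 119.02 r 0.0675 Ft 15.21 Fr -1.15 Fz 11.98 tau 1.034
15 [256.76 218.56] [  195   160   145   130 12577]
```

>>> move_arm:
  steps:
    - [1.8,-0.4,0,0.025]
    - [3.5,-0.7,0,0.049]
    - [3.5,-0.7,0,0.049]
    - [3.5,-0.7,0,0.049]

```text
clock: 26.48
position: [0.4989, -0.1216, 0.2719]
ee_rot: [3.077, 0.628, -0.009]
force: [-13.9, -7.6, 13.5]
width: 0.003
```

```bash
python3 - <<'E'
from h import *
log();did([3.5,-.7,0,.049])
im=arm.get_image("top")[:,:,::-1];cv2.imwrite("pics/top16.png",cv2.resize(im[150:250,200:350],None,fx=5,fy=5,interpolation=cv2.INTER_CUBIC))
log()
E
python3 lid.py 16
```

```text
th 116.51 r 0.0675 Ft 15.78 Fr -0.59 Fz 13.49 tau 1.069
cmd [ 0.5013 -0.1189  0.2715  0.4057] meas [ 0.4989 -0.1216  0.2719] yaw 0.4025 down [-0.005 -0.003 -1.   ] t 26.475 F [-13.86  -7.57  13.49] w 0.003
th 116.47 r 0.0675 Ft 16.67 Fr -0.82 Fz 13.59 tau 1.131
16 [256.67 218.52] [  195   160   145   130 12566]
```

The angle past contact and the torque rise both put the grip at about 20–21 N, and the jar has stopped moving in the pictures. I back off and rise clear.

>>> move_arm:
  steps:
    - [-4,0,0,0]
    - [-10,1,0,0]
    - [-12,1,-5,0]
    - [-12,1,-40,0]
    - [-12,1,-80,0]
    - [-12,1,-130,0]
    - [-60,1,-150,0]
    - [-110,1,-150,0]
    - [-110,1,-150,0]
    - [-110,1,-150,0]

```text
clock: 27.78
position: [0.4013, -0.1633, 0.4218]
ee_rot: [3.077, 0.633, 0.002]
force: [0.3, -0.1, -0.1]
width: 0.006
```

```bash
python3 - <<'E'
from h import *
did([-110,1,-150,0])
im=arm.get_image("top")[:,:,::-1];cv2.imwrite("pics/top17.png",cv2.resize(im[150:250,200:350],None,fx=5,fy=5,interpolation=cv2.INTER_CUBIC));cv2.imwrite("pics/top17f.png",im)
im=arm.get_image("scene")[:,:,::-1];cv2.imwrite("pics/scene17.png",im)
E
python3 lid.py 17
```

```text
cmd [ 0.4007 -0.1633  0.4215  0.4057] meas [ 0.4013 -0.1633  0.4218] yaw 0.4057 down [ 0.002 -0.    -1.   ] t 27.775 F [ 0.26 -0.06 -0.1 ] w 0.006
17 [256.7  218.72] [  195   160   145   130 12409]
```

View pics/top17f.png

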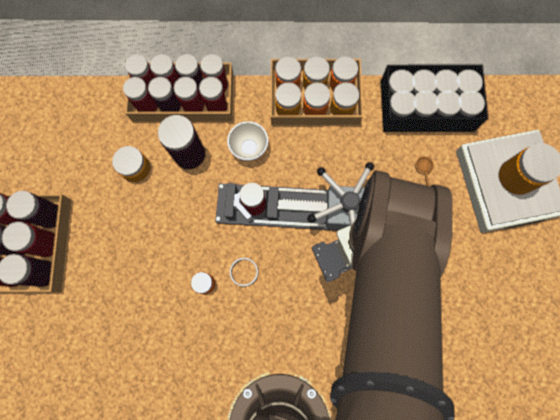

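View pics/top17.png

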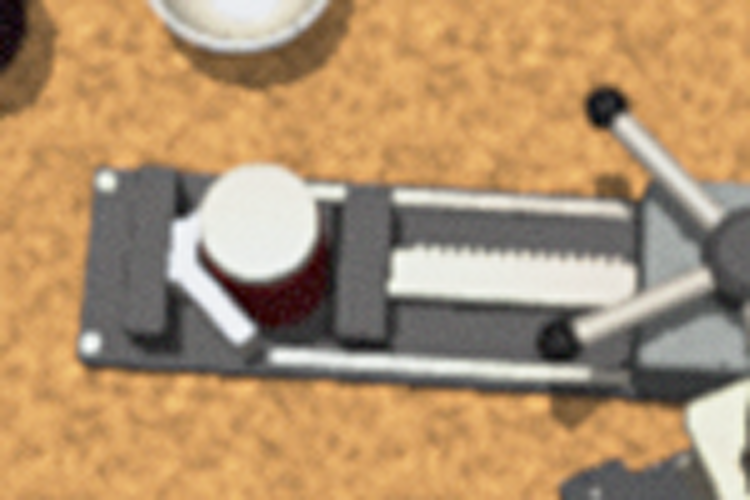

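View pics/scene17.png

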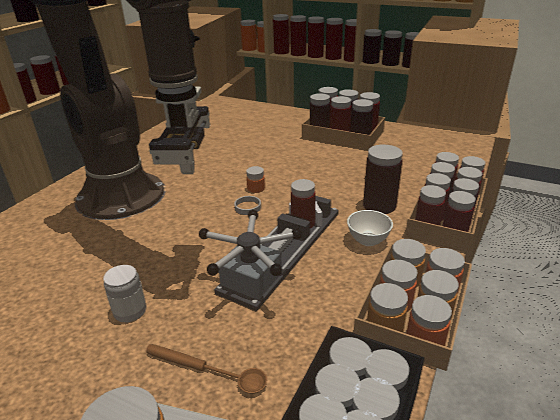

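```bash
python3 - <<'E'
from h import *
for q in((604,105),(558,336)):
    d=ray("top",cr(*q,5,200,150),.115)[:2]-HUB;print(np.degrees(np.arctan2(d[1],d[0])),np.hypot(*d))
arm.sign_off()
E
```

```text
42.70925758412373 0.10554053909135284
112.82889221773888 0.10437490610901382
the job is handed in; nothing more can be done
```

The jar stands upright in the V, held by the jaw at an estimated 20–21 N, and the job is handed in at about 28 s. I have no direct reading of the grip.

- **Placing:** I picked the jar by its glass and set it on the bed 13 mm short of the seat. I let go, and the pictures showed it upright.
- **Winding:** I pushed three spokes in turn with the closed fingers, clockwise. The jaw slid the jar about 20 mm into the V. I took the last part in small steps, reading the force each time.
- **Grip by feel:** the jar stopped moving in the top view with the pushed spoke at about 125° (its bearing around the hub). Over about 8° more turn, the push torque rose from about 0.72–0.77 to about 1.07–1.13 N m. The turn past contact and the torque rise agree on about 20–21 N.
- **Last checks:** with the arm clear and the wrist force near zero, the jar had not moved and stood upright between V and jaw. The other things looked untouched. In the last top view the arm hid the can and most of the spoon, but the scene view showed both in place.

Two readings did not match well:
- **Wheel angle:** the last picture gave it 2–4° further round than the finger position implied. I took this for a fixed offset in the finger geometry, since the grip estimate uses only the turn since contact. If it were real extra turn, the grip could be up to about 9 N higher, still under 36 N.
- **Torque:** single readings scattered by about 0.05 N m, or roughly 2–3 N of grip.

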